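# Clamp the lug brackets in the polishing table and run it home

### The job

Load the polishing machine: draw its table fully out to the loading end, then set every lug bracket in a nest of its own on the table: draw that nest's sprung clip back, put the bracket hard against the fixed edge with its notch fully on the key, and let the clip spring shut on it. Once all are held, run the table gently home against its stop at the polishing mop, and leave the other things on the bench where they are.

Things in the scene. Friction and masses are not known exactly. Their poses are not given: they have to be found in the camera images.
- machine: bench polishing machine, fixed: blue bed with round ways, a sliding steel table on them, and at its right-hand end (its -y) a mop, the soft polishing wheel 200 mm across under a blue guard, with its motor; the mop stands still. Origin on the bench under the table's middle; x points across the table, away from the robot side, y along the table, away from the mop.
- table_slide (a joint): travel in m of the sliding table, along its own -y: 0 = out at the loading end, 0.10 = home on the stops at the mop. Starts well in, at 0.055 to 0.10. The table is a plate 156 x 372 mm, its top 45 mm above the bench; its three nests are 104 mm apart along y. About 7 N of dry friction: it stays where it is left; the stop feels solid.
- table_handle (a point): middle of the bar of the table's pull handle, an upright steel bow at its left end, at x -34, y +190 mm from point nest1: a level round bar 14 mm thick, 90 mm long along the point's x, its centre 45 mm above the table's top (90 mm above the bench), free space around and 38 mm under it. Axes are the table's own, parallel to the machine's.
- nest0 (a point): right-hand (nearest the mop) nest: the point on the table's top where a seated bracket's origin lies, its axes as the point's (the machine's). The fixed edge, a bar 14 mm high, runs along y with its face at x +26 mm. A round-nosed key 12 mm wide, 12 mm high sticks out of it 11 mm to -x, centred at y +18 mm, and fits the notch. A bracket the wrong way round stops on it.
- pivot0 (a point): pivot of the curved clip of nest0, on the table's top, at x -58, y +40 mm from point nest0; axes are the table's own. The clip is a bent round steel arm 10 mm thick, lying 2 to 12 mm above the table's top, its tip 65 mm from the pivot; it swings level about this point.
- clip0 (a joint): angle in rad of the sprung clip of nest0, growing as it is drawn back from the fixed edge (clockwise from above). 0 shut and empty, 0.12 shut on a seated bracket, 0.25 and more: bracket not home, 0.85 fully back. Its spring goes over centre at 0.48: beyond, it stays back; below, it springs shut and presses the bracket's edge with about 6 N. About 10 N at the pin moves it.
- clip_pin0 (a point): on the upright round finger pin of the clip of nest0, 50 mm above the table's top: plain pin 13 mm thick with a dark end, standing free from 12 to 56 mm above the table's top. At clip angle 0 it stands at x +2, y -58 mm from the pivot (table axes), and turns about the pivot with the clip.
- nest1 (a point): middle nest: the point on the table's top where a seated bracket's origin lies, its axes as the point's (the machine's). The fixed edge, a bar 14 mm high, runs along y with its face at x +26 mm. A round-nosed key 12 mm wide, 12 mm high sticks out of it 11 mm to -x, centred at y +18 mm, and fits the notch. A bracket the wrong way round stops on it.
- pivot1 (a point): pivot of the curved clip of nest1, on the table's top, at x -58, y +40 mm from point nest1; axes are the table's own. The clip is a bent round steel arm 10 mm thick, lying 2 to 12 mm above the table's top, its tip 65 mm from the pivot; it swings level about this point.
- clip1 (a joint): angle in rad of the sprung clip of nest1, growing as it is drawn back from the fixed edge (clockwise from above). 0 shut and empty, 0.12 shut on a seated bracket, 0.25 and more: bracket not home, 0.85 fully back. Its spring goes over centre at 0.48: beyond, it stays back; below, it springs shut and presses the bracket's edge with about 6 N. About 10 N at the pin moves it.
- clip_pin1 (a point): on the upright round finger pin of the clip of nest1, 50 mm above the table's top: plain pin 13 mm thick with a dark end, standing free from 12 to 56 mm above the table's top. At clip angle 0 it stands at x +2, y -58 mm from the pivot (table axes), and turns about the pivot with the clip.
- nest2 (a point): left-hand (nearest the handle) nest: the point on the table's top where a seated bracket's origin lies, its axes as the point's (the machine's). The fixed edge, a bar 14 mm high, runs along y with its face at x +26 mm. A round-nosed key 12 mm wide, 12 mm high sticks out of it 11 mm to -x, centred at y +18 mm, and fits the notch. A bracket the wrong way round stops on it.
- pivot2 (a point): pivot of the curved clip of nest2, on the table's top, at x -58, y +40 mm from point nest2; axes are the table's own. The clip is a bent round steel arm 10 mm thick, lying 2 to 12 mm above the table's top, its tip 65 mm from the pivot; it swings level about this point.
- clip2 (a joint): angle in rad of the sprung clip of nest2, growing as it is drawn back from the fixed edge (clockwise from above). 0 shut and empty, 0.12 shut on a seated bracket, 0.25 and more: bracket not home, 0.85 fully back. Its spring goes over centre at 0.48: beyond, it stays back; below, it springs shut and presses the bracket's edge with about 6 N. About 10 N at the pin moves it.
- clip_pin2 (a point): on the upright round finger pin of the clip of nest2, 50 mm above the table's top: plain pin 13 mm thick with a dark end, standing free from 12 to 56 mm above the table's top. At clip angle 0 it stands at x +2, y -58 mm from the pivot (table axes), and turns about the pivot with the clip.
- bracketA: cast aluminium lug bracket, all alike, some absent; 0.13 to 0.25 kg. Foot 52 (x) x 84 (y) x 10 mm, origin at the centre of its underside. On its middle an upright lug 14 mm thick (x), 36 mm wide (y), flat-sided, round top 48 mm above the underside. Notch 13 mm deep, 17 mm wide in the +x long edge, centred at y +18 mm. Starts standing on the bench, any way round.
- bracketB: cast aluminium lug bracket, all alike, some absent; 0.13 to 0.25 kg. Foot 52 (x) x 84 (y) x 10 mm, origin at the centre of its underside. On its middle an upright lug 14 mm thick (x), 36 mm wide (y), flat-sided, round top 48 mm above the underside. Notch 13 mm deep, 17 mm wide in the +x long edge, centred at y +18 mm. Starts standing on the bench, any way round.
- bracketC: cast aluminium lug bracket, all alike, some absent; 0.13 to 0.25 kg. Foot 52 (x) x 84 (y) x 10 mm, origin at the centre of its underside. On its middle an upright lug 14 mm thick (x), 36 mm wide (y), flat-sided, round top 48 mm above the underside. Notch 13 mm deep, 17 mm wide in the +x long edge, centred at y +18 mm. Starts standing on the bench, any way round.
- jar: white jar with a lid, 80 mm across, 120 mm high; bystander, origin at the centre of its underside
- former: turned wooden former, 120 mm across, 85 mm high; bystander, origin at the centre of its underside
- blank: brass disc blank with a hub, 130 mm across, 20 mm high; bystander, origin at the centre of its underside
- spanner: steel spanner 200 mm long lying on the bench; bystander, origin under its middle
Mind the look-alikes: they are no part of the job. What is shaped like the bracketC but black is not meant.

How it is judged:
On the way, in this order (a step that is already met when the one before it is completed fails the run):
1. the table is drawn out to the loading end (less than 10 mm in) (value of joint table_slide below 0.01 m), for 0.2 s.
2. every bracket present is seated and held by a clip while the table is still out at the loading end (less than 40 mm in) (((distance between bracketA and nest0 below 0.005 m and angle between the x axis of bracketA and the x axis of nest0, either way round below 0.06 rad and angle between bracketA's own z axis and vertical below 0.06 rad and value of joint clip0 below 0.22 rad) or (distance between bracketA and nest1 below 0.005 m and angle between the x axis of bracketA and the x axis of nest1, either way round below 0.06 rad and angle between bracketA's own z axis and vertical below 0.06 rad and value of joint clip1 below 0.22 rad) or (distance between bracketA and nest2 below 0.005 m and angle between the x axis of bracketA and the x axis of nest2, either way round below 0.06 rad and angle between bracketA's own z axis and vertical below 0.06 rad and value of joint clip2 below 0.22 rad)) and ((distance between bracketB and nest0 below 0.005 m and angle between the x axis of bracketB and the x axis of nest0, either way round below 0.06 rad and angle between bracketB's own z axis and vertical below 0.06 rad and value of joint clip0 below 0.22 rad) or (distance between bracketB and nest1 below 0.005 m and angle between the x axis of bracketB and the x axis of nest1, either way round below 0.06 rad and angle between bracketB's own z axis and vertical below 0.06 rad and value of joint clip1 below 0.22 rad) or (distance between bracketB and nest2 below 0.005 m and angle between the x axis of bracketB and the x axis of nest2, either way round below 0.06 rad and angle between bracketB's own z axis and vertical below 0.06 rad and value of joint clip2 below 0.22 rad)) and ((distance between bracketC and nest0 below 0.005 m and angle between the x axis of bracketC and the x axis of nest0, either way round below 0.06 rad and angle between bracketC's own z axis and vertical below 0.06 rad and value of joint clip0 below 0.22 rad) or (distance between bracketC and nest1 below 0.005 m and angle between the x axis of bracketC and the x axis of nest1, either way round below 0.06 rad and angle between bracketC's own z axis and vertical below 0.06 rad and value of joint clip1 below 0.22 rad) or (distance between bracketC and nest2 below 0.005 m and angle between the x axis of bracketC and the x axis of nest2, either way round below 0.06 rad and angle between bracketC's own z axis and vertical below 0.06 rad and value of joint clip2 below 0.22 rad)) and value of joint table_slide below 0.04 m), for 0.2 s.
3. the table is run home to its stop (value of joint table_slide above 0.094 m), for 0.2 s.
At the end, for the whole second after the job is handed in: every bracket present is within 5 mm of a nest's seat, square to it within 0.06 rad, upright within 0.06 rad, under that nest's clip sprung shut on it (clip below 0.22 rad), and at rest (under 0.02 m/s); the table is at least 94 mm in (of 100 mm) (((distance between bracketA and nest0 below 0.005 m and angle between the x axis of bracketA and the x axis of nest0, either way round below 0.06 rad and angle between bracketA's own z axis and vertical below 0.06 rad and value of joint clip0 below 0.22 rad) or (distance between bracketA and nest1 below 0.005 m and angle between the x axis of bracketA and the x axis of nest1, either way round below 0.06 rad and angle between bracketA's own z axis and vertical below 0.06 rad and value of joint clip1 below 0.22 rad) or (distance between bracketA and nest2 below 0.005 m and angle between the x axis of bracketA and the x axis of nest2, either way round below 0.06 rad and angle between bracketA's own z axis and vertical below 0.06 rad and value of joint clip2 below 0.22 rad)) and ((distance between bracketB and nest0 below 0.005 m and angle between the x axis of bracketB and the x axis of nest0, either way round below 0.06 rad and angle between bracketB's own z axis and vertical below 0.06 rad and value of joint clip0 below 0.22 rad) or (distance between bracketB and nest1 below 0.005 m and angle between the x axis of bracketB and the x axis of nest1, either way round below 0.06 rad and angle between bracketB's own z axis and vertical below 0.06 rad and value of joint clip1 below 0.22 rad) or (distance between bracketB and nest2 below 0.005 m and angle between the x axis of bracketB and the x axis of nest2, either way round below 0.06 rad and angle between bracketB's own z axis and vertical below 0.06 rad and value of joint clip2 below 0.22 rad)) and ((distance between bracketC and nest0 below 0.005 m and angle between the x axis of bracketC and the x axis of nest0, either way round below 0.06 rad and angle between bracketC's own z axis and vertical below 0.06 rad and value of joint clip0 below 0.22 rad) or (distance between bracketC and nest1 below 0.005 m and angle between the x axis of bracketC and the x axis of nest1, either way round below 0.06 rad and angle between bracketC's own z axis and vertical below 0.06 rad and value of joint clip1 below 0.22 rad) or (distance between bracketC and nest2 below 0.005 m and angle between the x axis of bracketC and the x axis of nest2, either way round below 0.06 rad and angle between bracketC's own z axis and vertical below 0.06 rad and value of joint clip2 below 0.22 rad)) and linear speed of each of bracketA, bracketB, bracketC below 0.02 m/s and value of joint table_slide above 0.094 m); the robot touches nothing.
It fails at once if a bystander is moved more than 30 mm (distance of any of jar, former, blank, spanner from where it was at the start of the episode above 0.03 m).
It fails at once if the table is slammed (faster than 0.3 m/s) (velocity of joint table_slide above 0.3 m/s or velocity of joint table_slide below -0.3 m/s).
Of bracketA, bracketB, bracketC only 2 to 3 are there at a start; the rules pass over those that are not, and their reading is None.
At some moment in a run one of bracketA, bracketB, bracketC may be knocked a few centimetres aside while the robot is not near it.
Once in a run the grip may slacken for a moment while it holds something.
It also fails if it takes over 210 s, if anything falls off the work surface, if the arm or the gripper's body presses on something with over 40 N, if the wrist force passes 120 N, or if a joint passes its speed limit or range.

### The arm

A 6-joint arm with a two-finger parallel gripper is mounted at the origin on the work surface. World frame = base frame: x ahead of the robot, y to its left, z up, the work surface at z = 0. Lengths are in m, angles in rad, forces in N, time in s.
With the tool pointing down it reaches from about 0.35 to 0.775 m from the base axis. Payload 7.3 kg.
Tool frame: the origin (TCP) lies at the very end of the fingers, on their centre line; the grasp point (between the pads) lies 19 mm behind it; z points along the fingers, x is the direction in which the jaws open and shut, and the axes are right-handed (so a half turn about z gives the same grasp; the last joint's range is limited). The gripper opens to 92 mm and grips with 3 to 60 N. Pads are 19 mm wide; open, the fingers measure 130 mm over their backs; the gripper's body (75 mm by 190 mm) begins 47 mm behind the grasp point.
Start: joints at [-1.452, 0.342, 1.524, -0, 1.275, -0.146], TCP at [0.137, -0.507, 0.194] pointing down, gripper open.
Joint ranges: [-2.53, 2.53], [-0.77, 2.02], [0.04, 2.7], [-1, 4.14], [0.28, 2.66], [-3.11, 3.11]. Speed limits (rad/s): [2.57, 2.57, 3.14, 3.14, 3.14, 3.14].

### API

Orientations are given as [roll, pitch, yaw] about the fixed x, y, z axes, in that order (R = Rz(yaw) Ry(pitch) Rx(roll)).
In Python, from cell import robot, read_camera, nets gives the robot as it stands. The module is installed in compiled form; this text tells all that it offers.
- The arm moves only by the tool carry_out, never from a script. Its arguments are lists of equal length, an entry for each row: "translation": the shift along the tool's x, y, z in m, a list of three; "turn": the turn, a rotation vector about the tool's x, y, z in rad, a list of three; "gripper": the gripper's target within -1 to 1 (shut at 1, half-way at 0, fully open at -1). A call has 1 to 10 rows; each row shifts and turns the commanded pose from where the row before left it, along the tool's axes as they then stand; what a row does not reach is not made up. A row lasts 1/10 s, in which the tool goes at most 50 mm and 8.59 degrees, less where a joint would pass 70% of its speed; a pose out of reach is approached as far as the arm can. A call with a gripper value outside its range is refused whole. The fingers move at their own pace and stop on an object; "squeeze" is the grip in N (left out, the last holds). Time passes only in rows, so rows that do not move let the fingers close. It gives the time, the measured TCP pose, the force and the opening at its end, in the units of the state.
- robot.observe(): the state, without advancing time (a new reading comes with each control period).
- read_camera(name): name is "side" or "top" or "wrist"; returns a dict with "img" (480x640x3 uint8, red, green, blue), "fx", "fy", "cx", "cy" (pixels), "distortion" ([k1, k2, p1, p2, k3] as OpenCV has them; the pictures are not rectified), "world_from_camera" (4x4, takes a point from camera to world coordinates). Camera axes: x right, y down, z forward; pixel columns grow to the right and rows downward; lengths in m; the calibration is good to about 2 mm. A picture is of the moment at which its call begins. There is no depth.
- robot.hand_in(): hands the job in, once; it reports no verdict.
Trained networks look in a picture, given as the dict that the camera call returned (one of the last four; its "shot" number tells which), for a name from the list of things; names that differ only in an ending like _2 or _b are one class to them, and where a whole thing is asked for, a point or a joint stands for the part that bears it (a point fixed in the world has none). Each returns a list of dicts, best first, with "score" (0 to 1); they miss things now and then, are a little off and sometimes report something else, mostly with a low value. They report only what shows in the picture. A call takes as long as a camera call. They do not tell look-alikes from the thing itself.
- nets.regions_of(picture, name): "region" (480x640 bool, what is visible of it) and "pixel" ([column, row] in pixels, amid what is visible of it).
- nets.tip_of(picture, name): "pixel" ([column, row] in pixels: a listed point, or the origin of a listed thing).
The state is a dict: "time": time; "qpos": joint angles; "qvel": joint speeds; "joint_efforts": joint torques, N m; "tool_pos": TCP position; "tool_rot": TCP orientation; "contact_force": force on the tool from outside, world axes, zero at the start; "torque": the same for the moment, N m; "opening": finger opening in m.
Only numpy, scipy, OpenCV 4.12 (cv2) and the standard library are available. Lean on these libraries where they do the work, as an engineer would, in place of code of your own. Each camera call takes 0.05 s, during which the arm holds its last target. There are 200 camera calls.

## Working session

There is one attempt and no reset: what is moved stays moved. The work goes in short steps, Python scripts to look and compute and a tool call to move; the robot and the scene stay as the last step left them, time stands still between calls to the robot, and variables do not carry over. Pictures are saved under pics/ and viewed, about 12 in all and at most 16, crops included, and the job is handed in when it is done.

Besides the shell and the picture viewer there is one more tool, called after "Call:" as a command line: name --argument value ..., lists and objects as JSON in quotes. carry_out: Moves the arm, as the interface text tells. Its arguments: {"type":"object","properties":{"translation":{"type":"array","items":{"type":"array","items":{"type":"number"}}},"turn":{"type":"array","items":{"type":"array","items":{"type":"number"}}},"gripper":{"type":"array","items":{"type":"number"}},"squeeze":{"type":"number"}},"required":["translation","turn","gripper"]}

```bash
mkdir -p pics; cat > h.py <<'E'
import numpy as np, cv2
from cell import robot, read_camera, nets
from scipy.spatial.transform import Rotation as Rn
def K(p): return np.array([[p['fx'],0,p['cx']],[0,p['fy'],p['cy']],[0,0,1.]])
def ray(p,px):
    u=cv2.undistortPoints(np.array([[px]],float),K(p),np.array(p['distortion'],float))[0,0]
    T=np.array(p['world_from_camera']); d=T[:3,:3]@np.array([u[0],u[1],1]); return T[:3,3],d
def at_z(p,px,z):
    o,d=ray(p,px); return o+d*(z-o[2])/d[2]
def proj(p,X):
    T=np.linalg.inv(np.array(p['world_from_camera'])); X=np.atleast_2d(X).astype(float)
    c=X@T[:3,:3].T+T[:3,3]
    return cv2.projectPoints(c,np.zeros(3),np.zeros(3),K(p),np.array(p['distortion'],float))[0][:,0]
def save(p,name): cv2.imwrite('pics/'+name,cv2.cvtColor(p['img'],cv2.COLOR_RGB2BGR))
def tri(obs):
    A=np.zeros((3,3));b=np.zeros(3)
    for p,px in obs:
        o,d=ray(p,px);d=d/np.linalg.norm(d);M=np.eye(3)-np.outer(d,d);A+=M;b+=M@o
    return np.linalg.solve(A,b)
E
cat > a.py <<'E'
from h import *
np.set_printoptions(precision=4,suppress=True)
s=robot.observe();print(s)
P={n:read_camera(n) for n in ('top','side')}
for n,p in P.items():
    save(p,n+'0.png'); print(n,np.array(p['world_from_camera'])[:3,3])
    for nm,z in [('nest0',.045),('nest1',.045),('nest2',.045),('table_handle',.09),('pivot0',.045),('pivot1',.045),('pivot2',.045),('clip_pin0',.095),('clip_pin1',.095),('clip_pin2',.095),('bracketA',0),('jar',0),('former',0),('blank',0),('spanner',0)]:
        r=nets.tip_of(p,nm)
        print(n,nm,[(round(q['score'],2),np.round(q['pixel'],1).tolist(),at_z(p,q['pixel'],z)[:2].round(4).tolist()) for q in r[:5]])
E
python3 a.py; python3 -c "
import cv2,numpy as np
" 
```

```text
{'time': 0.0, 'qpos': array([-1.452 ,  0.3427,  1.525 , -0.0001,  1.2754, -0.146 ]), 'qvel': array([-0.0019, -0.0021, -0.0004,  0.0013, -0.0003, -0.0004]), 'joint_efforts': array([ -0.0002, -43.1238, -24.4225,   0.0718,   0.0559,  -0.0001]), 'tool_pos': array([ 0.1374, -0.5062,  0.1932]), 'tool_rot': array([-3.1414,  0.0015, -1.306 ]), 'contact_force': array([-0.3899, -0.2711, -0.5431]), 'torque': array([0.0345, 0.0127, 0.0061]), 'opening': 0.091823204956884}
top [0.382  0.0683 1.3794]
top nest0 [(0.85, [395.9, 201.5], [0.6231, -0.1066]), (0.82, [346.9, 198.3], [0.633, 0.0035]), (0.64, [441.0, 204.8], [0.6134, -0.2089])]
top nest1 [(0.85, [395.9, 201.5], [0.6231, -0.1066]), (0.82, [346.9, 198.3], [0.633, 0.0035]), (0.64, [441.0, 204.8], [0.6134, -0.2089])]
top nest2 [(0.85, [395.9, 201.5], [0.6231, -0.1066]), (0.82, [346.9, 198.3], [0.633, 0.0035]), (0.64, [441.0, 204.8], [0.6134, -0.2089])]
top table_handle [(0.85, [309.1, 205.2], [0.6113, 0.088])]
top pivot0 [(0.72, [331.4, 224.2], [0.5751, 0.0399]), (0.71, [423.5, 231.2], [0.5543, -0.166]), (0.63, [373.6, 229.9], [0.5599, -0.0539]
[... 2288 characters left out ...]
de clip_pin0 [(0.65, [380.1, 196.4], [0.5548, -0.222]), (0.52, [331.3, 229.8], [0.5619, 0.0024]), (0.47, [357.8, 214.4], [0.5505, -0.1012])]
side clip_pin1 [(0.65, [380.1, 196.4], [0.5548, -0.222]), (0.52, [331.3, 229.8], [0.5619, 0.0024]), (0.47, [357.8, 214.4], [0.5505, -0.1012])]
side clip_pin2 [(0.65, [380.1, 196.4], [0.5548, -0.222]), (0.52, [331.3, 229.8], [0.5619, 0.0024]), (0.47, [357.8, 214.4], [0.5505, -0.1012])]
side bracketA [(0.79, [223.5, 332.7], [0.5863, 0.3589])]
side jar [(0.67, [214.8, 272.9], [0.7556, 0.2357])]
side former [(0.61, [260.8, 234.7], [0.7828, 0.0392])]
side blank [(0.88, [299.4, 211.7], [0.777, -0.1253])]
side spanner [(0.64, [291.4, 445.0], [0.2996, 0.4625])]
```

View pics/top0.png

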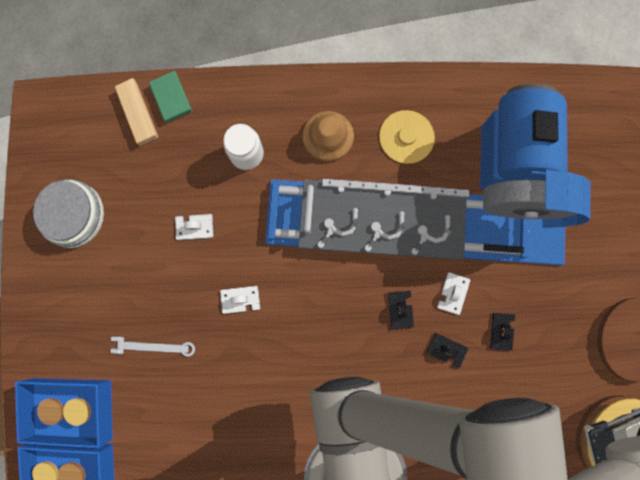

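View pics/side0.png

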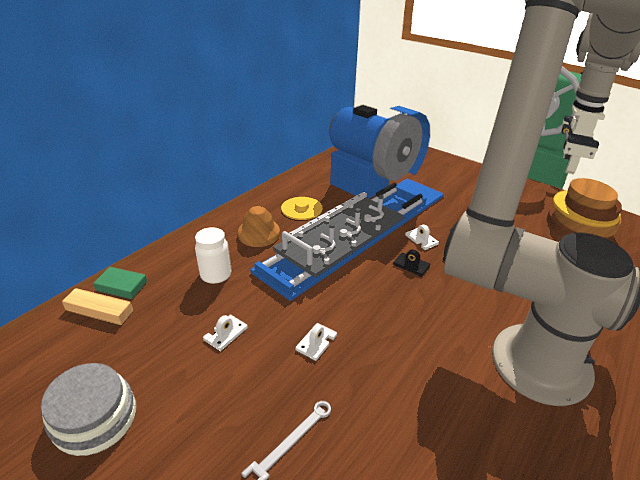

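The top view shows three white brackets, at about (194,227), (240,299) and (453,293). Three black look-alikes stand near (400,310), (445,350) and (502,331). The table is at (300–470, 180–258), with its handle at (308,210). Next I'll fit the machine pose and plan the approach.

```bash
cat >> h.py <<'E'
from scipy.optimize import least_squares
np.set_printoptions(precision=4,suppress=True)
LOC={'nest':[(0,-104+104*i,0) for i in range(3)],'pivot':[(-58,40-104+104*i,0) for i in range(3)],
 'clip_pin':[(-56,-18-104+104*i,50) for i in range(3)],'table_handle':[(-34,190,45)]}
def table_pts(q,nm):  # q = nest1 x,y,yaw
    L=np.array(LOC[nm])/1000.; c,s=np.cos(q[2]),np.sin(q[2])
    return np.c_[q[0]+c*L[:,0]-s*L[:,1], q[1]+s*L[:,0]+c*L[:,1], .045+L[:,2]]
def fit_table(P,q,names=('nest','pivot','table_handle'),thr=12):
    D=[(p,nm,[r['pixel'] for r in nets.tip_of(p,nm if nm=='table_handle' else nm+'0') if r['score']>.3]) for p in P for nm in names]
    for it in range(3):
        M=[]
        for p,nm,px in D:
            if not px: continue
            X=table_pts(q,nm); U=proj(p,X); px=np.array(px)
            for i,u in enumerate(U):
                d=np.linalg.norm(px-u,axis=1); j=d.argmin()
                if d[j]<thr: M.append((p,nm,i,px[j]))
        f=lambda q:np.concatenate([proj(p,table_pts(q,nm)[i])[0]-u for p,nm,i,u in M])
        q=least_squares(f,q,loss='soft_l1',f_scale=1.5,x_scale=[.01,.01,.03]).x
    return q,len(M),np.abs(f(q)).mean()
def to_tool(pos,yaw=None):
    s=robot.observe(); R=Rn.from_euler('xyz',s['tool_rot']).as_matrix()
    d=R.T@(np.array(pos)-s['tool_pos']); print('pos',s['tool_pos'],'rot',s['tool_rot'],'tool delta',d, end=' ')
    if yaw is not None:
        Rt=Rn.from_euler('xyz',[np.pi,0,yaw]).as_matrix(); rv=Rn.from_matrix(R.T@Rt).as_rotvec(); print('turn',rv,'shift after turn',Rt.T@(np.array(pos)-s['tool_pos']))
    else: print()
E
python3 - <<'E'
from h import *
P=[read_camera('top'),read_camera('side')]
q,n,e=fit_table(P,[.6231,-.1066,-.092]); print(q,n,e)
for nm in LOC: print(nm,table_pts(q,nm))
h=table_pts(q,'table_handle')[0]
to_tool([h[0],h[1],.25],-np.pi/2+q[2])
w=read_camera('wrist'); T=np.array(w['world_from_camera']); print(T,w['fx'],w['distortion'])
E
```

```text
[ 0.6203 -0.1023 -0.0834] 14 1.3438087367338676
nest [[ 0.6116 -0.206   0.045 ]
 [ 0.6203 -0.1023  0.045 ]
 [ 0.629   0.0013  0.045 ]]
pivot [[ 0.5572 -0.1613  0.045 ]
 [ 0.5658 -0.0576  0.045 ]
 [ 0.5745  0.046   0.045 ]]
clip_pin [[ 0.5543 -0.2192  0.095 ]
 [ 0.563  -0.1156  0.095 ]
 [ 0.5716 -0.012   0.095 ]]
table_handle [[0.6022 0.0898 0.09  ]]
pos [ 0.1374 -0.5067  0.1939] rot [ 3.1416 -0.0001 -1.306 ] tool delta [-0.4541 -0.6047 -0.0562] turn [ 0.     -0.0001  0.3482] shift after turn [-0.6332 -0.4135 -0.0561]
[[ 0.2628 -0.9281 -0.2637  0.2086]
 [-0.9648 -0.2528 -0.072  -0.4871]
 [ 0.0002  0.2734 -0.9619  0.3844]
 [ 0.      0.      0.      1.    ]] 401.792975589031 [-0.0097  0.      0.      0.      0.    ]
```

Call:
carry_out --translation '[[0, 0, -0.019], [0, 0, -0.019], [0, 0, -0.019], [-0.038, -0.0243, 0], [-0.038, -0.0243, 0], [-0.038, -0.0243, 0], [-0.038, -0.0243, 0], [-0.038, -0.0243, 0], [-0.038, -0.0243, 0], [-0.038, -0.0243, 0]]' --turn '[[0, 0, 0.116], [0, 0, 0.116], [0, 0, 0.116], [0, 0, 0], [0, 0, 0], [0, 0, 0], [0, 0, 0], [0, 0, 0], [0, 0, 0], [0, 0, 0]]' --gripper '[-1, -1, -1, -0.2, -0.2, -0.2, -0.2, -0.2, -0.2, -0.2]'

```text
time: 3.05
tool_pos: [0.3298, -0.2542, 0.2511]
tool_rot: [-3.141, -0.001, -1.654]
contact_force: [0.9, 0.6, 0.0]
opening: 0.0555
```

Call:
carry_out --translation '[[-0.038, -0.0243, 0], [-0.038, -0.0243, 0], [-0.038, -0.0243, 0], [-0.038, -0.0243, 0], [-0.038, -0.0243, 0], [-0.038, -0.0243, 0], [-0.038, -0.0243, 0], [-0.038, -0.0243, 0], [-0.038, -0.0243, 0], [-0.0, -0.0, 0]]' --turn '[[0, 0, 0], [0, 0, 0], [0, 0, 0], [0, 0, 0], [0, 0, 0], [0, 0, 0], [0, 0, 0], [0, 0, 0], [0, 0, 0], [0, 0, 0]]' --gripper '[-0.2, -0.2, -0.2, -0.2, -0.2, -0.2, -0.2, -0.2, -0.2, -0.2]'

```text
time: 4.05
tool_pos: [0.5773, 0.0712, 0.2496]
tool_rot: [3.141, 0.001, -1.649]
contact_force: [0.5, -0.0, -0.6]
opening: 0.055
```

```bash
python3 - <<'E'
from h import *
P=[read_camera('wrist'),read_camera('top')]
save(P[0],'w1.png')
q,n,e=fit_table(P,[.6203,-.1023,-.0834],thr=25); print(q,n,e)
q1,n,e=fit_table(P[:1],q,thr=25); print(q1,n,e)
h=table_pts(q,'table_handle')[0]; print(h, [r['pixel'] for r in nets.tip_of(P[0],'table_handle')])
to_tool([h[0],h[1],.075],-np.pi/2+q[2]); print(robot.observe()['opening'])
E
```

```text
[ 0.6193 -0.1011 -0.1013] 13 1.386789873020868
[ 0.619  -0.1009 -0.1043] 7 1.2916583756459292
[0.6047 0.0913 0.09  ] [[294.1, 183.7]]
pos [0.5754 0.0664 0.2511] rot [-3.1411 -0.0001 -1.6547] tool delta [-0.0273 -0.027   0.1761] turn [-0.0005 -0.0001  0.0173] shift after turn [-0.0277 -0.0266  0.1761]
0.055119491080602136
```

View pics/w1.png

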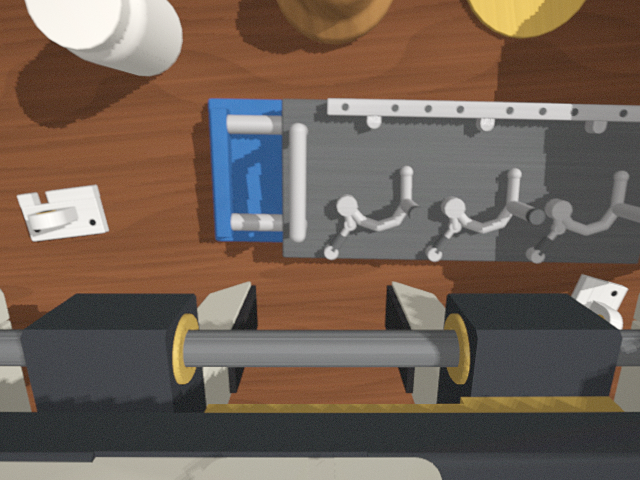

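The wrist view shows the handle bar upright in the image at (298,185), the clip pivots near (347,206), (455,208) and (560,210), and two brackets at the left and lower right. I need a closer look at the clips to find the pin.

```bash
python3 - <<'E'
import cv2
from h import *
im=cv2.imread('pics/w1.png')[90:275,270:540]; cv2.imwrite('pics/w1z.png',cv2.resize(im,None,fx=2.9,fy=2.9,interpolation=cv2.INTER_CUBIC))
p=read_camera('wrist')
for nm in LOC: print(nm,proj(p,table_pts([.6193,-.1011,-.1013],nm)).round().tolist(), [(r['score'],np.round(r['pixel']).tolist()) for r in nets.tip_of(p,nm if nm[0]=='t' else nm+'0')])
E
```

```text
nest [[598.0, 147.0], [491.0, 144.0], [383.0, 142.0]] [(0.85, [385.0, 144.0]), (0.66, [598.0, 145.0]), (0.63, [492.0, 144.0])]
pivot [[546.0, 205.0], [443.0, 203.0], [339.0, 201.0]] [(0.98, [340.0, 198.0]), (0.97, [546.0, 202.0]), (0.6, [447.0, 204.0])]
clip_pin [[642.0, 215.0], [526.0, 212.0], [408.0, 210.0]] [(0.81, [528.0, 212.0]), (0.78, [408.0, 212.0])]
table_handle [[290.0, 182.0]] [(0.79, [289.0, 182.0])]
```

View pics/w1z.png

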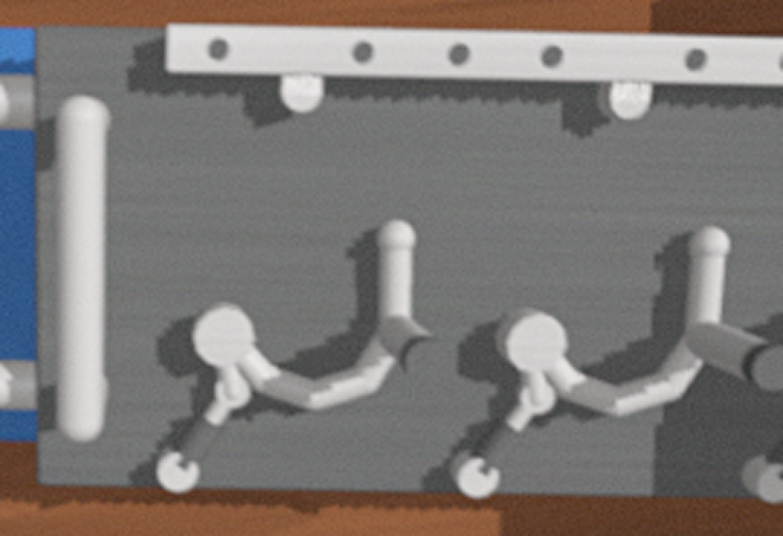

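Call:
carry_out --translation '[[-0.014, -0.013, 0], [-0.014, -0.013, 0], [0, 0, 0.03], [0, 0, 0.03], [0, 0, 0.03], [0, 0, 0.03], [0, 0, 0.03], [0, 0, 0.028], [0, 0, 0], [0, 0, 0]]' --turn '[[0, 0, 0.0085], [0, 0, 0.0085], [0, 0, 0], [0, 0, 0], [0, 0, 0], [0, 0, 0], [0, 0, 0], [0, 0, 0], [0, 0, 0], [0, 0, 0]]' --gripper '[-0.2, -0.2, -0.2, -0.2, -0.2, -0.2, -0.2, -0.2, -0.2, -0.2]' --squeeze 25

```text
time: 5.9
tool_pos: [0.604, 0.0925, 0.0732]
tool_rot: [3.141, -0.0, -1.671]
contact_force: [1.1, 0.5, 0.3]
opening: 0.0552
```

Call:
carry_out --translation '[[0, 0, 0], [0, 0, 0], [0, 0, 0], [0, 0, 0], [0, 0, 0], [0, 0, 0]]' --turn '[[0, 0, 0], [0, 0, 0], [0, 0, 0], [0, 0, 0], [0, 0, 0], [0, 0, 0]]' --gripper '[1, 1, 1, 1, 1, 1]'

```text
time: 6.5
tool_pos: [0.6038, 0.0925, 0.0729]
tool_rot: [-3.141, -0.0, -1.671]
contact_force: [0.3, 0.6, -0.6]
opening: 0.012
```

Call:
carry_out --translation '[[-0.004, 0, 0], [-0.006, 0, 0], [-0.008, 0, 0], [-0.008, 0, 0], [-0.008, 0, 0], [-0.008, 0, 0], [-0.006, 0, 0], [-0.004, 0, 0], [-0.0, 0, 0]]' --turn '[[0, 0, 0], [0, 0, 0], [0, 0, 0], [0, 0, 0], [0, 0, 0], [0, 0, 0], [0, 0, 0], [0, 0, 0], [0, 0, 0]]' --gripper '[1, 1, 1, 1, 1, 1, 1, 1, 1]'

```text
time: 7.4
tool_pos: [0.6089, 0.1448, 0.0727]
tool_rot: [-3.142, -0.0, -1.67]
contact_force: [0.4, -0.1, -0.3]
opening: 0.0008
```

```bash
python3 - <<'E'
from h import *
P=[read_camera('wrist'),read_camera('side')]
save(P[0],'w2.png')
s=P[1]['img'][190:310,230:390]; cv2.imwrite('pics/s2.png',cv2.resize(cv2.cvtColor(s,cv2.COLOR_RGB2BGR),None,fx=4,fy=4))
a=cv2.imread('pics/w2.png'); b=cv2.imread('pics/s2.png'); cv2.imwrite('pics/c2.png',np.hstack([cv2.resize(a,(400,300)),cv2.resize(b,(400,300))]))
for p in P: print([(r['score'],r['pixel'],at_z(p,r['pixel'],.09)) for r in nets.tip_of(p,'table_handle')])
E
```

```text
[(0.57, [435.4, 289.6], array([0.6046, 0.0919, 0.09  ]))]
[(0.62, [297.5, 242.3], array([0.5978, 0.0927, 0.09  ])), (0.25, [330.8, 225.5], array([ 0.5788, -0.0183,  0.09  ]))]
```

View pics/c2.png

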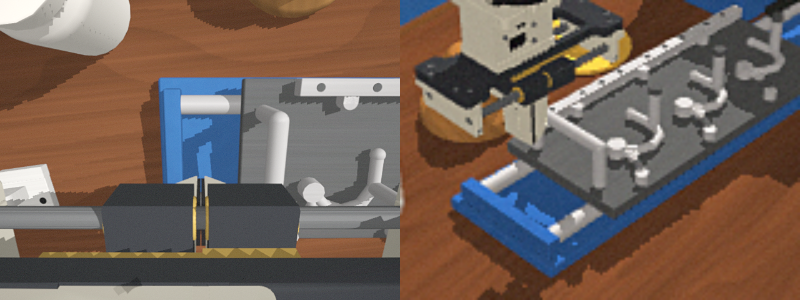

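The grasp missed: the bar is still at (435,290) in the wrist view and the fingers shut beside it. I'll project the TCP and the bar into the side view to see why.

```bash
python3 - <<'E'
from h import *
s=robot.observe(); print(s['tool_pos'])
out=[]
for n,(x0,y0,w,h) in {'side':(220,170,160,120),'wrist':(260,130,320,240)}.items():
    p=read_camera(n); im=cv2.cvtColor(p['img'],cv2.COLOR_RGB2BGR); f=400/w
    im=cv2.resize(im[y0:y0+h,x0:x0+w],(400,300),interpolation=cv2.INTER_CUBIC)
    q=[.6193,-.1011,-.1013]; c,sn=np.cos(q[2]),np.sin(q[2])
    bar=[[q[0]+c*a-sn*.19,q[1]+sn*a+c*.19,.09] for a in (-.079,-.034,.011)]
    for X,col in [(s['tool_pos'],(0,0,255)),(s['tool_pos']+[0,0,.019],(0,255,255))]+[(b,(0,255,0)) for b in bar]:
        u=proj(p,X)[0]; cv2.circle(im,(int((u[0]-x0)*f),int((u[1]-y0)*f)),4,col,1)
    out.append(im)
cv2.imwrite('pics/c3.png',np.hstack(out))
E
```

```text
[0.609  0.1439 0.0728]
```

View pics/c3.png

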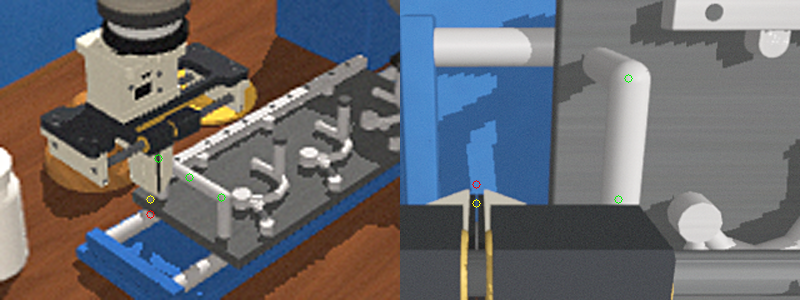

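Call:
carry_out --translation '[[0, 0, -0.03], [0, 0, -0.03], [0, 0, 0], [0.026, 0, 0], [0.026, 0, 0], [0, 0, 0], [0, 0, 0.03], [0, 0, 0.03], [0, 0, 0.02], [0, 0, 0]]' --turn '[[0, 0, 0], [0, 0, 0], [0, 0, 0], [0, 0, 0], [0, 0, 0], [0, 0, 0], [0, 0, 0], [0, 0, 0], [0, 0, 0], [0, 0, 0]]' --gripper '[-0.2, -0.2, -0.2, -0.2, -0.2, -0.2, -0.2, -0.2, -0.2, -0.2]'

```text
time: 8.7
tool_pos: [0.6012, 0.0927, 0.0492]
tool_rot: [3.135, -0.001, -1.671]
contact_force: [-0.1, 0.3, -0.1]
opening: 0.0548
```

Call:
carry_out --translation '[[0, 0, 0], [0, 0, 0], [0, 0, 0], [0, 0, 0], [0, 0, 0], [0, 0, 0], [0, 0, 0], [0, 0, 0], [0, 0, 0], [0, 0, 0]]' --turn '[[0, 0, 0], [0, 0, 0], [0, 0, 0], [0, 0, 0], [0, 0, 0], [0, 0, 0], [0, 0, 0], [0, 0, 0], [0, 0, 0], [0, 0, 0]]' --gripper '[1, 1, 1, 1, 1, 1, 1, 1, 1, 1]'

```text
time: 9.7
tool_pos: [0.6039, 0.0917, 0.0532]
tool_rot: [-3.141, -0.001, -1.671]
contact_force: [-2.1, -6.1, 4.4]
opening: 0.0133
```

Call:
carry_out --translation '[[-0.004, 0, 0], [-0.006, 0, 0], [-0.008, 0, 0], [-0.008, 0, 0], [-0.008, 0, 0], [-0.008, 0, 0], [-0.006, 0, 0], [-0.004, 0, 0], [-0.0, 0, 0]]' --turn '[[0, 0, 0], [0, 0, 0], [0, 0, 0], [0, 0, 0], [0, 0, 0], [0, 0, 0], [0, 0, 0], [0, 0, 0], [0, 0, 0]]' --gripper '[1, 1, 1, 1, 1, 1, 1, 1, 1]'

```text
time: 10.6
tool_pos: [0.6091, 0.1442, 0.0532]
tool_rot: [-3.141, -0.0, -1.671]
contact_force: [0.0, -3.3, 5.1]
opening: 0.0131
```

```bash
python3 - <<'E'
from h import *
p=read_camera('top'); print([(r['score'],r['pixel'],at_z(p,r['pixel'],.09)) for r in nets.tip_of(p,'table_handle')],[at_z(p,r['pixel'],.045) for r in nets.tip_of(p,'nest1')])
w=read_camera('wrist'); print([at_z(w,r['pixel'],.045) for r in nets.tip_of(w,'pivot0')]); print(robot.observe()['opening'],robot.observe()['contact_force'])
E
```

```text
[(0.6, [283.2, 205.7], array([0.6117, 0.1442, 0.09  ]))] [array([ 0.6253, -0.0503,  0.045 ]), array([ 0.6133, -0.1498,  0.045 ]), array([0.6342, 0.0632, 0.045 ])]
[array([ 0.5703, -0.0028,  0.045 ])]
0.013230306034292939 [-1.9023 -2.5997  4.6664]
```

Call:
carry_out --translation '[[-0.004, 0, 0], [-0.004, 0, 0], [-0.004, 0, 0], [0, 0, 0]]' --turn '[[0, 0, 0], [0, 0, 0], [0, 0, 0], [0, 0, 0]]' --gripper '[1, 1, 1, 1]'

```text
time: 11.25
tool_pos: [0.6102, 0.1559, 0.0532]
tool_rot: [-3.141, -0.0, -1.671]
contact_force: [-1.7, -3.8, 5.4]
opening: 0.0132
```

Call:
carry_out --translation '[[-0.004, 0, 0], [-0.004, 0, 0], [0, 0, 0]]' --turn '[[0, 0, 0], [0, 0, 0], [0, 0, 0]]' --gripper '[1, 1, 1]'

```text
time: 11.55
tool_pos: [0.6101, 0.156, 0.0531]
tool_rot: [3.139, -0.013, -1.671]
contact_force: [-6.4, -30.4, 10.8]
opening: 0.0128
```

Call:
carry_out --translation '[[0.007, 0, 0], [0, 0, 0], [0, 0, 0], [0, 0, 0], [0, 0, -0.03], [0, 0, -0.05], [0, 0, -0.05], [0.04, 0.0, -0.04], [0.04, 0.0, -0.03], [0, 0, 0]]' --turn '[[0, 0, 0], [0, 0, 0], [0, 0, 0], [0, 0, 0], [0, 0, 0], [0, 0, 0], [0, 0, 0], [0, 0, 0], [0, 0, 0], [0, 0, 0]]' --gripper '[1, -0.2, -0.2, -0.2, -0.2, -0.2, -0.2, -0.2, -0.2, -0.2]'

```text
time: 12.55
tool_pos: [0.6047, 0.0789, 0.2533]
tool_rot: [-3.132, -0.001, -1.674]
contact_force: [0.5, 0.1, 0.3]
opening: 0.0549
```

Call:
carry_out --translation '[[0.04, 0.02, 0], [0.04, 0.02, 0], [0.04, 0.02, 0], [0, 0, 0], [0, 0, 0]]' --turn '[[0, 0, 0], [0, 0, 0], [0, 0, 0], [0, 0, 0], [0, 0, 0]]' --gripper '[-0.2, -0.2, -0.2, -0.2, -0.2]'

```text
time: 13.05
tool_pos: [0.5309, -0.031, 0.2478]
tool_rot: [3.141, 0.001, -1.672]
contact_force: [0.6, 1.0, 0.1]
opening: 0.0552
```

```bash
python3 - <<'E'
from h import *
P=[read_camera('wrist'),read_camera('top'),read_camera('side')]
save(P[0],'w4.png')
q0=[.6253,-.0385,-.1]
for S in ([0],[1],[2],[0,1,2]):
    q,n,e=fit_table([P[i] for i in S],q0,names=('nest','pivot','table_handle','clip_pin'),thr=20); print(S,q,n,e,table_pts(q,'table_handle')[0])
print(robot.observe()['tool_pos'])
r=nets.tip_of(P[1],'bracketA'); print([(a['score'],at_z(P[1],a['pixel'],0)) for a in r]); r=nets.regions_of(P[1],'bracketA'); print([(a['score'],a['pixel'],a['region'].sum()) for a in r])
r=nets.tip_of(P[2],'bracketA'); print([(a['score'],at_z(P[2],a['pixel'],0)) for a in r])
E
```

```text
[0] [ 0.626  -0.0366 -0.1014] 9 0.7867640823996866 [0.6114 0.1559 0.09  ]
[1] [ 0.6265 -0.0378 -0.1106] 6 0.5802232086527918 [0.6137 0.1548 0.09  ]
[2] [ 0.6245 -0.0334 -0.0998] 9 1.2808422871918153 [0.6096 0.1591 0.09  ]
[0, 1, 2] [ 0.626  -0.0366 -0.1023] 24 1.0228185571224664 [0.6116 0.1559 0.09  ]
[ 0.531  -0.0312  0.2482]
[(0.57, array([0.5769, 0.3592, 0.    ]))]
[(0.85, [194.5, 226.3], np.int64(723))]
[(0.89, array([0.5836, 0.362 , 0.    ])), (0.69, array([ 0.4134, -0.2297,  0.    ])), (0.36, array([ 0.6724, -0.0847,  0.    ]))]
```

Call:
carry_out --translation '[[0, 0, 0], [0, 0, 0], [0, 0, 0], [0, 0, 0], [0, 0, 0], [0, 0, 0], [0, 0, 0], [0, 0, 0], [0, 0, 0], [0, 0, 0]]' --turn '[[0, 0, -0.142], [0, 0, -0.142], [0, 0, -0.142], [0, 0, -0.142], [0, 0, -0.142], [0, 0, -0.142], [0, 0, -0.142], [0, 0, -0.142], [0, 0, -0.142], [0, 0, -0.142]]' --gripper '[-0.2, -0.2, -0.2, -0.2, -0.2, -0.2, -0.2, -0.2, -0.2, -0.2]'

```text
time: 15.55
tool_pos: [0.531, -0.0312, 0.2481]
tool_rot: [3.141, -0.0, -0.245]
contact_force: [0.7, 0.5, -0.3]
opening: 0.0548
```

Call:
carry_out --translation '[[0, 0, 0], [0.013, -0.03, 0], [0.013, -0.03, 0], [0.013, -0.03, 0], [0, 0, 0.03], [0, 0, 0.03], [0, 0, 0], [0, 0, 0]]' --turn '[[0, 0, -0.149], [0, 0, 0], [0, 0, 0], [0, 0, 0], [0, 0, 0], [0, 0, 0], [0, 0, 0], [0, 0, 0]]' --gripper '[-0.2, -0.2, -0.2, -0.2, -0.2, -0.2, -0.2, -0.2]'

```text
time: 16.35
tool_pos: [0.5791, 0.0543, 0.1886]
tool_rot: [3.141, 0.0, -0.102]
contact_force: [-0.2, 0.7, 0.5]
opening: 0.0552
```

```bash
cat >> h.py <<'E'
Q=[.626,-.0366,-.102]
E
python3 - <<'E'
from h import *
w=read_camera('wrist'); save(w,'w5.png')
print(fit_table([w],Q,names=('nest','pivot','clip_pin'),thr=25))
pins=table_pts(Q,'clip_pin'); print(pins)
d=[(a['score'],at_z(w,a['pixel'],.095)) for a in nets.tip_of(w,'clip_pin0')]; print(d)
for i in (2,1,0): to_tool([*pins[i][:2],.062],Q[2])
E
```

```text
(array([ 0.6268, -0.0359, -0.0968]), 6, np.float64(1.237718311693764))
[[ 0.5579 -0.1523  0.095 ]
 [ 0.5685 -0.0488  0.095 ]
 [ 0.579   0.0547  0.095 ]]
[(0.56, array([0.5777, 0.0559, 0.095 ])), (0.56, array([0.6087, 0.1556, 0.095 ]))]
pos [0.5797 0.0541 0.1897] rot [-3.1415 -0.0028 -0.1024] tool delta [-0.0011 -0.0004  0.1277] turn [-0.0001 -0.0028 -0.0004] shift after turn [-0.0007 -0.0005  0.1277]
pos [0.5797 0.0541 0.1897] rot [-3.1415 -0.0028 -0.1024] tool delta [-0.001   0.1036  0.1277] turn [-0.0001 -0.0028 -0.0004] shift after turn [-0.0007  0.1035  0.1277]
pos [0.5797 0.0541 0.1897] rot [-3.1415 -0.0028 -0.1024] tool delta [-0.001   0.2076  0.1277] turn [-0.0001 -0.0028 -0.0004] shift after turn [-0.0007  0.2075  0.1277]
```

View pics/w5.png

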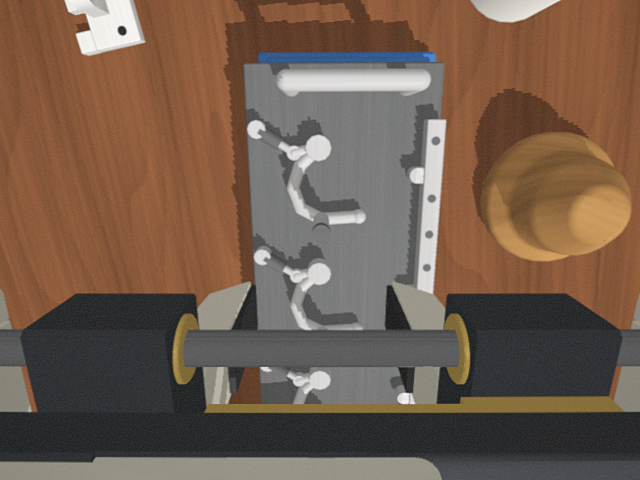

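Call:
carry_out --translation '[[0, 0, 0.03], [0, 0, 0.03], [0, 0, 0.03], [0, 0, 0.037], [0, 0, 0], [0, 0, 0], [0, 0, 0], [0, 0, 0], [0, 0, 0], [0, 0, 0]]' --turn '[[0, 0.003, 0], [0, 0, 0], [0, 0, 0], [0, 0, 0], [0, 0, 0], [0, 0, 0], [0, 0, 0], [0, 0, 0], [0, 0, 0], [0, 0, 0]]' --gripper '[-0.2, -0.2, -0.2, -0.2, 1, 1, 1, 1, 1, 1]' --squeeze 20

```text
time: 17.6
tool_pos: [0.5791, 0.0543, 0.062]
tool_rot: [3.141, -0.003, -0.102]
contact_force: [-5.0, 0.3, 7.2]
opening: 0.012
```

Call:
carry_out --translation '[[0, 0, 0], [0, 0, 0], [-0.0058, 0, 0], [-0.0058, -0.0008, 0], [-0.0056, -0.0013, 0], [-0.0055, -0.0017, 0], [-0.0053, -0.0024, 0], [-0.0051, -0.0028, 0], [-0.0047, -0.0034, 0], [-0.0035, -0.003, 0]]' --turn '[[0, 0, 0], [0, 0, 0], [0, 0, 0], [0, 0, 0], [0, 0, 0], [0, 0, 0], [0, 0, 0], [0, 0, 0], [0, 0, 0], [0, 0, 0]]' --gripper '[1, 1, 1, 1, 1, 1, 1, 1, 1, 1]'

```text
time: 18.6
tool_pos: [0.5399, 0.0743, 0.0618]
tool_rot: [-3.141, -0.004, -0.102]
contact_force: [-0.2, 0.9, 6.6]
opening: 0.0112
```

Call:
carry_out --translation '[[0, 0, 0], [0, 0, 0], [0, 0, 0], [0, 0, 0], [0, 0, -0.03], [0, 0, -0.04], [0, 0, -0.02], [0.0137, 0.0398, 0], [0.0137, 0.0398, 0], [0.0137, 0.0398, 0]]' --turn '[[0, 0, 0], [0, 0, 0], [0, 0, 0], [0, 0, 0], [0, 0, 0], [0, 0, 0], [0, 0, 0], [0, 0, 0], [0, 0, 0], [0, 0, 0]]' --gripper '[-0.2, -0.2, -0.2, -0.2, -0.2, -0.2, -0.2, -0.2, -0.2, -0.2]'

```text
time: 19.6
tool_pos: [0.5685, -0.0504, 0.1514]
tool_rot: [3.141, -0.004, -0.101]
contact_force: [0.3, 0.4, -0.1]
opening: 0.0552
```

```bash
python3 - <<'E'
from h import *
t=read_camera('top')
w=read_camera('wrist'); save(w,'w6.png')
pins=table_pts(Q,'clip_pin'); piv=table_pts(Q,'pivot')
for n,p in (('w',w),('t',t)):
    for a in nets.tip_of(p,'clip_pin0'):
        X=at_z(p,a['pixel'],.095)
        for i in range(3):
            d=X-piv[i]; c,s=np.cos(Q[2]),np.sin(Q[2]); l=np.array([c*d[0]+s*d[1],-s*d[0]+c*d[1]])
            if abs(np.hypot(*l)-.058)<.015: print(n,i,round(a['score'],2),X,'clip angle',-np.arctan2(l[0],-l[1])+.0345)
to_tool([*pins[1][:2],.062],Q[2])
E
```

```text
w 0 0.75 [ 0.5697 -0.047   0.095 ] clip angle -3.0434446617370883
w 1 0.75 [ 0.5697 -0.047   0.095 ] clip angle -0.019978356164224338
w 0 0.74 [ 0.5593 -0.1507  0.095 ] clip angle -0.02417976635810863
w 2 0.74 [0.5353 0.0763 0.095 ] clip angle 0.8535583302480031
t 2 0.79 [0.5374 0.0809 0.095 ] clip angle 0.8962741228470896
t 0 0.63 [ 0.5663 -0.1586  0.095 ] clip angle -0.13798048206780567
pos [ 0.568  -0.05    0.1507] rot [-3.1413 -0.0021 -0.1044] tool delta [ 0.0001 -0.0012  0.0887] turn [-0.0003 -0.0021 -0.0024] shift after turn [ 0.0003 -0.0012  0.0887]
```

View pics/w6.png

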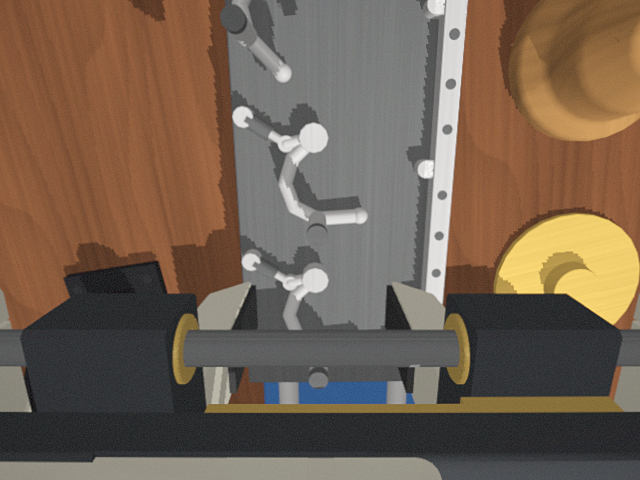

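Call:
carry_out --translation '[[0, -0.001, 0.03], [0, 0, 0.03], [0, 0, 0.029], [0, 0, 0], [0, 0, 0], [0, 0, 0], [0, 0, 0], [0, 0, 0], [0, 0, 0], [0, 0, 0]]' --turn '[[0, 0, 0], [0, 0, 0], [0, 0, 0], [0, 0, 0], [0, 0, 0], [0, 0, 0], [0, 0, 0], [0, 0, 0], [0, 0, 0], [0, 0, 0]]' --gripper '[-0.2, -0.2, -0.2, -0.2, 1, 1, 1, 1, 1, 1]'

```text
time: 20.8
tool_pos: [0.5689, -0.0482, 0.0625]
tool_rot: [3.141, -0.004, -0.102]
contact_force: [2.7, 0.1, 0.6]
opening: 0.0117
```

Call:
carry_out --translation '[[0, 0, 0], [0, 0, 0], [-0.0058, 0, 0], [-0.0058, -0.0008, 0], [-0.0056, -0.0013, 0], [-0.0055, -0.0017, 0], [-0.0053, -0.0024, 0], [-0.0051, -0.0028, 0], [-0.0047, -0.0034, 0], [-0.0035, -0.003, 0]]' --turn '[[0, 0, 0], [0, 0, 0], [0, 0, 0], [0, 0, 0], [0, 0, 0], [0, 0, 0], [0, 0, 0], [0, 0, 0], [0, 0, 0], [0, 0, 0]]' --gripper '[1, 1, 1, 1, 1, 1, 1, 1, 1, 1]'

```text
time: 21.8
tool_pos: [0.5286, -0.0279, 0.0623]
tool_rot: [-3.141, -0.003, -0.102]
contact_force: [-1.0, 0.9, 5.6]
opening: 0.0114
```

Call:
carry_out --translation '[[0, 0, 0], [0, 0, 0], [0, 0, 0], [0, 0, 0], [0, 0, -0.03], [0, 0, -0.04], [0, 0, -0.02], [0.0137, 0.0394, 0], [0.0137, 0.0394, 0], [0.0137, 0.0394, 0]]' --turn '[[0, 0, 0], [0, 0, 0], [0, 0, 0], [0, 0, 0], [0, 0, 0], [0, 0, 0], [0, 0, 0], [0, 0, 0], [0, 0, 0], [0, 0, 0]]' --gripper '[-0.2, -0.2, -0.2, -0.2, -0.2, -0.2, -0.2, -0.2, -0.2, -0.2]'

```text
time: 22.8
tool_pos: [0.558, -0.1517, 0.1525]
tool_rot: [3.141, -0.004, -0.101]
contact_force: [1.0, 0.5, 0.8]
opening: 0.0549
```

```bash
cat >> h.py <<'E'
def clips(ps):
    piv=table_pts(Q,'pivot'); c,s=np.cos(Q[2]),np.sin(Q[2])
    for p in ps:
      for a in nets.tip_of(p,'clip_pin0'):
        X=at_z(p,a['pixel'],.095)
        for i in range(3):
            d=X-piv[i]; l=np.array([c*d[0]+s*d[1],-s*d[0]+c*d[1]]); t=-np.arctan2(l[0],-l[1])+.0345
            if abs(np.hypot(*l)-.058)<.015 and -.3<t<1.1: print('clip',i,'shot',p['shot'],round(a['score'],2),X,'angle',round(t,3))
E
python3 - <<'E'
from h import *
t=read_camera('top'); w=read_camera('wrist'); clips([w,t])
pins=table_pts(Q,'clip_pin'); to_tool([*pins[0][:2],.062],Q[2])
E
```

```text
clip 1 shot 22 0.94 [ 0.5266 -0.0258  0.095 ] angle 0.852
clip 0 shot 22 0.78 [ 0.5585 -0.1509  0.095 ] angle -0.01
clip 1 shot 21 0.75 [ 0.5223 -0.0182  0.095 ] angle 1.004
clip 2 shot 21 0.59 [0.5354 0.078  0.095 ] angle 0.875
pos [ 0.5573 -0.1511  0.1515] rot [-3.1411 -0.0019 -0.1041] tool delta [0.0005 0.0012 0.0895] turn [-0.0005 -0.0019 -0.0021] shift after turn [0.0007 0.0011 0.0895]
```

Call:
carry_out --translation '[[0, 0.001, 0.03], [0, 0, 0.03], [0, 0, 0.029], [0, 0, 0], [0, 0, 0], [0, 0, 0], [0, 0, 0], [0, 0, 0], [0, 0, 0], [0, 0, 0]]' --turn '[[0, 0, 0], [0, 0, 0], [0, 0, 0], [0, 0, 0], [0, 0, 0], [0, 0, 0], [0, 0, 0], [0, 0, 0], [0, 0, 0], [0, 0, 0]]' --gripper '[-0.2, -0.2, -0.2, -0.2, 1, 1, 1, 1, 1, 1]'

```text
time: 24.0
tool_pos: [0.5585, -0.1516, 0.0637]
tool_rot: [3.141, -0.005, -0.102]
contact_force: [7.1, 0.8, -1.7]
opening: 0.0114
```

Call:
carry_out --translation '[[0, 0, 0], [0, 0, 0], [-0.0058, 0, 0], [-0.0058, -0.0008, 0], [-0.0056, -0.0013, 0], [-0.0055, -0.0017, 0], [-0.0053, -0.0024, 0], [-0.0051, -0.0028, 0], [-0.0047, -0.0034, 0], [-0.0035, -0.003, 0]]' --turn '[[0, 0, 0], [0, 0, 0], [0, 0, 0], [0, 0, 0], [0, 0, 0], [0, 0, 0], [0, 0, 0], [0, 0, 0], [0, 0, 0], [0, 0, 0]]' --gripper '[1, 1, 1, 1, 1, 1, 1, 1, 1, 1]'

```text
time: 25.0
tool_pos: [0.5175, -0.131, 0.0633]
tool_rot: [-3.141, -0.002, -0.102]
contact_force: [-0.3, 2.7, 5.6]
opening: 0.0113
```

Call:
carry_out --translation '[[0, 0, 0], [0, 0, 0], [0, 0, 0], [0, 0, -0.03], [0, 0, -0.04], [0, 0, -0.04], [0, 0, -0.04], [0, 0, -0.04], [-0.0168, 0.038, 0], [-0.0168, 0.038, 0]]' --turn '[[0, 0, 0], [0, 0, 0], [0, 0, 0], [0, 0, 0], [0, 0, 0], [0, 0, 0], [0, 0, 0], [0, 0, 0], [0, 0, 0], [0, 0, 0]]' --gripper '[-0.2, -0.2, -0.2, -0.2, -0.2, -0.2, -0.2, -0.2, -0.2, -0.2]'

```text
time: 26.0
tool_pos: [0.4768, -0.2044, 0.2541]
tool_rot: [3.14, -0.005, -0.099]
contact_force: [-0.2, -0.8, -0.7]
opening: 0.055
```

Call:
carry_out --translation '[[-0.0168, 0.038, 0], [-0.0168, 0.038, 0], [-0.0168, 0.038, 0], [0, 0, 0], [0, 0, 0]]' --turn '[[0, 0, 0], [0, 0, 0], [0, 0, 0], [0, 0, 0], [0, 0, 0]]' --gripper '[-0.2, -0.2, -0.2, -0.2, -0.2]'

```text
time: 26.5
tool_pos: [0.4143, -0.3127, 0.2524]
tool_rot: [-3.141, -0.002, -0.104]
contact_force: [-0.2, -0.6, -0.4]
opening: 0.0548
```

```bash
cat >> h.py <<'E'
# bracket model: foot prism with notch + lug; silhouette mask fit
def model(b):
    x,y,a=b[:3]; z0=b[3] if len(b)>3 else 0.
    foot=np.array([(-26,-42),(26,-42),(26,9.5),(13,9.5),(13,26.5),(26,26.5),(26,42),(-26,42)])/1000.
    th=np.linspace(0,np.pi,12); prof=[(-18,10)]+[( -18*np.cos(t),30+18*np.sin(t)) for t in th]+[(18,10)]
    lug=np.array([(sx,p[0],p[1]) for sx in(-7,7) for p in prof])/1000.
    R=np.array([[np.cos(a),-np.sin(a)],[np.sin(a),np.cos(a)]])
    f=foot@R.T+[x,y]; l=np.c_[lug[:,:2]@R.T+[x,y],lug[:,2]+z0]
    return f,l,z0
def sil(p,b):
    f,l,z0=model(b); m=np.zeros((480,640),np.uint8); n=len(f); S=8
    ub=proj(p,np.c_[f,np.full(n,z0)]); ut=proj(p,np.c_[f,np.full(n,z0+.01)])
    I=lambda u:np.round(np.asarray(u)*S).astype(np.int32)
    cv2.fillPoly(m,[I(ub)],1,shift=3); cv2.fillPoly(m,[I(ut)],1,shift=3)
    for i in range(n):
        j=(i+1)%n; cv2.fillPoly(m,[I([ub[i],ub[j],ut[j],ut[i]])],1,shift=3)
    h=cv2.convexHull(proj(p,l).astype(np.float32))[:,0]; cv2.fillPoly(m,[I(h)],1,shift=3)
    return m>0
def fit_bracket(p,px,x0,z0=0.,hw=75,minv=105):
    hsv=cv2.cvtColor(p['img'],cv2.COLOR_RGB2HSV); M=((hsv[...,1]<70)&(hsv[...,2]>minv)).astype(np.uint8)
    win=np.zeros_like(M); c,r=int(px[0]),int(px[1]); win[max(0,r-hw):r+hw,max(0,c-hw):c+hw]=1
    nl,lab=cv2.connectedComponents(M*win)
    near=lab[max(0,r-12):r+12,max(0,c-12):c+12]; k=np.bincount(near[near>0]).argmax(); M=lab==k
    M=cv2.morphologyEx(M.astype(np.uint8),cv2.MORPH_CLOSE,np.ones((5,5)))>0
    g=lambda m:cv2.GaussianBlur(m.astype(np.float32),(0,0),1.2); G=g(M)
    cost=lambda b:((g(sil(p,[*b,z0]))-G)**2).sum()
    from scipy.optimize import minimize
    best=None
    for a in np.arange(-np.pi,np.pi,np.pi/8):
        c0=cost([*x0[:2],a]); best=sorted((best or [])+[(c0,a)])[:5]
    R=[minimize(cost,[*x0[:2],a],method='Nelder-Mead',options=dict(initial_simplex=[[x0[0],x0[1],a],[x0[0]+.008,x0[1],a],[x0[0],x0[1]+.008,a],[x0[0],x0[1],a+.2]],xatol=1e-4,fatol=.1,maxiter=200)) for _,a in best]
    R=sorted(R,key=lambda r:r.fun); m=sil(p,[*R[0].x,z0]); iou=(m&M).sum()/(m|M).sum()
    return R[0].x,R[0].fun,[(round(r.fun),r.x.round(3).tolist()) for r in R[1:3]],iou
def find_br(p,z=0.):
    for a in nets.tip_of(p,'bracketA'):
        x0=at_z(p,a['pixel'],z)
        c=np.round(a['pixel']).astype(int); v=p['img'][max(0,c[1]-4):c[1]+5,max(0,c[0]-4):c[0]+5].mean()
        try: print('br',round(a['score'],2),np.round(a['pixel']),x0[:2],'bright',round(v),fit_bracket(p,a['pixel'],x0,z))
        except Exception as e: print('br',a['score'],a['pixel'],x0[:2],round(v),'fail',e)
E
python3 - <<'E'
from h import *
t=read_camera('top'); w=read_camera('wrist'); clips([w,t]); save(w,'w7.png'); print(robot.observe()['tool_pos'])
find_br(w)
find_br(t)
E
```

```text
clip 2 shot 23 0.86 [0.5419 0.0776 0.095 ] angle 0.799
clip 1 shot 23 0.79 [ 0.524  -0.0256  0.095 ] angle 0.881
clip 0 shot 23 0.67 [ 0.5154 -0.1371  0.095 ] angle 0.759
[ 0.4154 -0.3112  0.2528]
br 0.7 [313. 238.] [0.5503 0.0818] bright 109 (array([ 0.5763,  0.1095, -1.6002]), np.float64(272.21014404296875), [(276, [0.577, 0.11, -1.554]), (320, [0.568, 0.116, 1.59])], np.float64(0.535195530726257))
br 0.59 [196. 228.] [0.5794 0.3544] bright 195 (array([0.5841, 0.3575, 0.0417]), np.float64(7.797552585601807), [(8, [0.584, 0.358, 0.037]), (27, [0.582, 0.358, -3.093])], np.float64(0.9546436285097192))
br 0.24 [280. 204.] [0.6317 0.1577] bright 160 (array([0.6148, 0.1508, 1.0242]), np.float64(1615.5675048828125), [(1616, [0.615, 0.151, 1.028]), (1726, [0.634, 0.144, -1.081])], np.float64(0.2721349175929475))
```

View pics/w7.png

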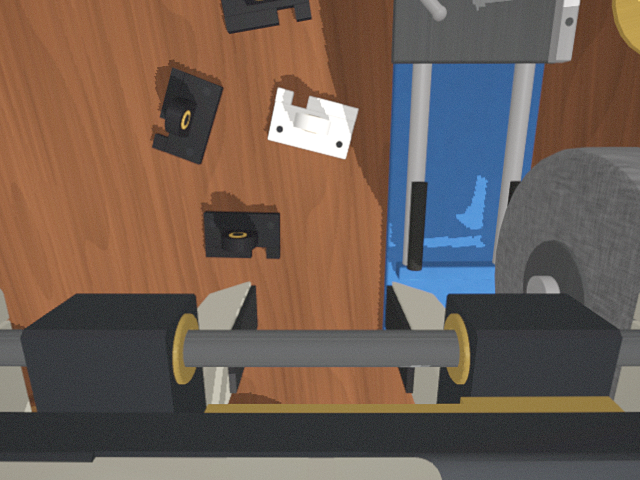

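The wrist view shows the white bracket at (312,124) with its notch towards the top. The black ones are at (187,115), (242,235) and (268,10). All three clips stay back.

```bash
python3 - <<'E'
from h import *
w=read_camera('wrist'); t=read_camera('top')
r=fit_bracket(w,(312,124),at_z(w,(312,124),.0)); print(r)
print(fit_bracket(t,(453,293),at_z(t,(453,293),.0),hw=40))
print(fit_bracket(t,(240,299),at_z(t,(240,299),.0),hw=40))
b=r[0]; 
for y in (b[2],b[2]+np.pi,b[2]-np.pi):
  y=(y+np.pi)%(2*np.pi)-np.pi; print(y,end=' '); to_tool([b[0],b[1],.1],y)
E
```

```text
(array([ 0.4145, -0.2344,  1.2351]), np.float64(6.121386528015137), [(6, [0.414, -0.234, 1.237]), (9, [0.414, -0.234, 1.221])], np.float64(0.9818652849740933))
(array([ 0.4145, -0.2358,  1.2328]), np.float64(4.426495552062988), [(4, [0.415, -0.236, 1.236]), (5, [0.415, -0.236, 1.221])], np.float64(0.9526881720430107))
(array([ 0.4129,  0.2524, -3.0437]), np.float64(16.482969284057617), [(16, [0.413, 0.253, 3.229]), (19, [0.413, 0.253, -3.051])], np.float64(0.9303534303534303))
1.2350651239547368 pos [ 0.4152 -0.3116  0.2529] rot [ 3.1415 -0.003  -0.1006] tool delta [-0.0089 -0.0767  0.1528] turn [ 0.0021 -0.0025 -1.3357] shift after turn [ 0.0726 -0.0261  0.1529]
-1.9065275296350563 pos [ 0.4152 -0.3116  0.2529] rot [ 3.1415 -0.003  -0.1006] tool delta [-0.0089 -0.0767  0.1528] turn [-0.0026 -0.0023  1.8059] shift after turn [-0.0726  0.0261  0.1529]
-1.9065275296350563 pos [ 0.4152 -0.3116  0.2529] rot [ 3.1415 -0.003  -0.1006] tool delta [-0.0089 -0.0767  0.1528] turn [-0.0026 -0.0023  1.8059] shift after turn [-0.0726  0.0261  0.1529]
```

Call:
carry_out --translation '[[0, 0, 0], [0, 0, 0], [0, 0, 0], [0, 0, 0], [0, 0, 0], [0, 0, 0], [0, 0, 0], [0, 0, 0], [0, 0, 0], [0.036, -0.013, 0]]' --turn '[[0.002, -0.003, -0.1485], [0, 0, -0.1484], [0, 0, -0.1484], [0, 0, -0.1484], [0, 0, -0.1484], [0, 0, -0.1484], [0, 0, -0.1484], [0, 0, -0.1484], [0, 0, -0.1484], [0, 0, 0]]' --gripper '[-0.2, -0.2, -0.2, -0.2, -0.2, -0.2, -0.2, -0.2, -0.2, -0.2]'

```text
time: 27.9
tool_pos: [0.4147, -0.2762, 0.2523]
tool_rot: [-3.141, -0.0, 1.236]
contact_force: [0.0, 1.0, -0.4]
opening: 0.0554
```

Call:
carry_out --translation '[[0.0366, -0.013, 0], [0, 0, 0.04], [0, 0, 0.04], [0, 0, 0.04], [0, 0, 0.02], [0, 0, 0], [0, 0, 0]]' --turn '[[0, 0, 0], [0, 0, 0], [0, 0, 0], [0, 0, 0], [0, 0, 0], [0, 0, 0], [0, 0, 0]]' --gripper '[-0.2, -0.2, -0.2, -0.2, -0.2, -0.2, -0.2]'

```text
time: 28.6
tool_pos: [0.4148, -0.235, 0.1136]
tool_rot: [-3.142, -0.001, 1.234]
contact_force: [-0.4, -0.5, -0.2]
opening: 0.055
```

```bash
python3 - <<'E'
from h import *
b=[.4145,-.2346,1.235]; to_tool([b[0],b[1],.014],b[2]); t=read_camera('top'); print(fit_bracket(t,(453,293),[.4145,-.235],hw=40)[0::3])
E
```

```text
pos [ 0.4148 -0.235   0.1136] rot [-3.1416 -0.0014  1.2342] tool delta [ 0.0001 -0.0004  0.0996] turn [-0.     -0.0014 -0.0008] shift after turn [ 0.0003 -0.0004  0.0996]
(array([ 0.4042, -0.2346, -2.0852]), np.float64(0.30186480186480186))
```

Call:
carry_out --translation '[[0, 0, 0.04], [0, 0, 0.03], [0, 0, 0.02], [0, 0, 0.009], [0, 0, 0], [0, 0, 0]]' --turn '[[0, 0, 0], [0, 0, 0], [0, 0, 0], [0, 0, 0], [0, 0, 0], [0, 0, 0]]' --gripper '[-0.2, -0.2, -0.2, -0.2, -0.2, -0.2]' --squeeze 30

```text
time: 29.25
tool_pos: [0.4153, -0.2355, 0.0153]
tool_rot: [3.14, -0.001, 1.234]
contact_force: [0.5, -0.1, -0.3]
opening: 0.0552
```

Call:
carry_out --translation '[[0, 0, 0], [0, 0, 0], [0, 0, 0], [0, 0, 0], [0, 0, 0], [0, 0, 0], [0, 0, 0], [0, 0, 0], [0, 0, 0], [0, 0, 0]]' --turn '[[0, 0, 0], [0, 0, 0], [0, 0, 0], [0, 0, 0], [0, 0, 0], [0, 0, 0], [0, 0, 0], [0, 0, 0], [0, 0, 0], [0, 0, 0]]' --gripper '[1, 1, 1, 1, 1, 1, 1, 1, 1, 1]'

```text
time: 30.25
tool_pos: [0.415, -0.2353, 0.0151]
tool_rot: [3.14, -0.001, 1.234]
contact_force: [-1.6, 0.4, 10.4]
opening: 0.0005
```

```bash
python3 - <<'E'
from h import *
w=read_camera('wrist'); s=read_camera('side')
X=robot.observe()['tool_pos']
for p in (w,s): 
    u=proj(p,X)[0]; cv2.circle(p['img'],(int(u[0]),int(u[1])),3,(255,0,0),1); print(u, nets.tip_of(p,'bracketA'))
a=cv2.cvtColor(w['img'],cv2.COLOR_RGB2BGR)
u=proj(s,X)[0]; c,r=int(u[0]),int(u[1]); b=cv2.cvtColor(s['img'],cv2.COLOR_RGB2BGR)[r-90:r+60,c-100:c+100]
cv2.imwrite('pics/c8.png',np.hstack([cv2.resize(a[100:340,160:480],(400,300)),cv2.resize(b,(400,300),interpolation=cv2.INTER_CUBIC)]))
E
```

```text
[320.1993 278.0497] [{'pixel': [323.5, 265.6], 'score': 0.58}]
[421.5305 235.0229] [{'pixel': [224.8, 336.3], 'score': 0.88}, {'pixel': [372.9, 211.9], 'score': 0.48}]
```

View pics/c8.png

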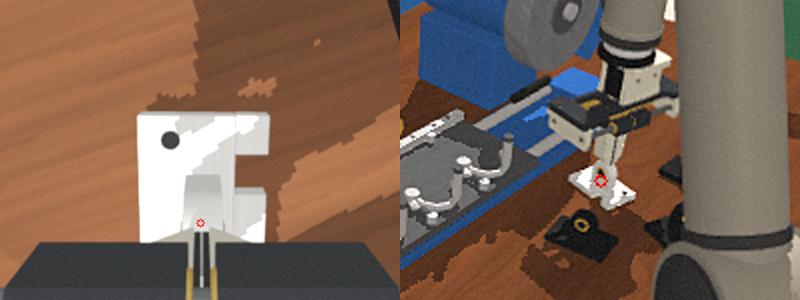

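The fingers closed above the lug: the tip shows at about (605,160) in the side crop, but the reported TCP projects to (600,181). I'll measure the offset from the wrist image, which sees the hand directly.

```bash
python3 - <<'E'
from h import *
w=read_camera('wrist'); s=read_camera('side'); o=robot.observe(); X=o['tool_pos']; print(o['qpos'],X)
for dz in (0,.01,.02,.03,.04): print(dz,proj(w,X+[0,0,dz])[0],proj(s,X+[0,0,dz])[0])
print('lug top',proj(w,[.4145,-.2346,.048]),proj(s,[.4145,-.2346,.048]))
# bracket refit on side view
for a in nets.tip_of(s,'bracketA'): print(a['pixel'],at_z(s,a['pixel'],0))
im=cv2.cvtColor(w['img'],cv2.COLOR_RGB2BGR)[240:320,270:370]
u=proj(s,X)[0]; c,r=int(u[0]),int(u[1]); b=cv2.cvtColor(s['img'],cv2.COLOR_RGB2BGR)[r-45:r+15,c-37:c+38]
cv2.imwrite('pics/c9.png',np.hstack([cv2.resize(im,(400,320)),cv2.resize(b,(400,320),interpolation=cv2.INTER_CUBIC)]))
E
```

```text
[-0.6777  0.4893  1.877   0.0017  0.7741 -1.9127] [ 0.415  -0.2353  0.0151]
0 [320.171  278.0599] [421.5343 235.0183]
0.01 [320.1566 285.6195] [422.0767 232.145 ]
0.02 [320.1407 293.9665] [422.6232 229.2448]
0.03 [320.123  303.2303] [423.174  226.3174]
0.04 [320.1034 313.5705] [423.7289 223.3624]
lug top [[321.4059 304.6961]] [[423.3612 225.6251]]
[346.9, 215.1] [ 0.6523 -0.2037  0.    ]
[228.8, 335.2] [0.572  0.3565 0.    ]
```

View pics/c9.png

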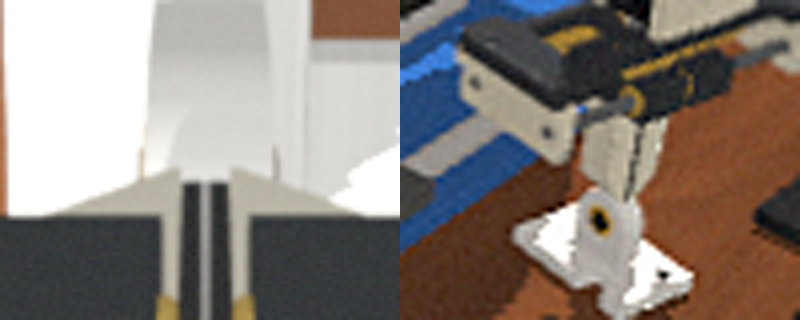

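The evidence agrees: the real fingertips sit about 32 mm higher than the reported TCP. The wrist projection, the side view, the handle miss and this miss all fit that. I'll apply that offset, reopen, go 30 mm deeper and grip again.

Call:
carry_out --translation '[[0, 0, -0.01], [0, 0, 0], [0, 0, 0], [0, 0, 0], [0, 0, 0], [0, 0, 0.01], [0, 0, 0.015], [0, 0, 0.01], [0, 0, 0.005], [0, 0, 0]]' --turn '[[0, 0, 0], [0, 0, 0], [0, 0, 0], [0, 0, 0], [0, 0, 0], [0, 0, 0], [0, 0, 0], [0, 0, 0], [0, 0, 0], [0, 0, 0]]' --gripper '[-0.3, -0.3, -0.3, -0.3, -0.3, -0.3, -0.3, -0.3, -0.3, -0.3]'

```text
time: 31.6
tool_pos: [0.4138, -0.2343, -0.017]
tool_rot: [-3.139, -0.002, 1.234]
contact_force: [0.7, -0.6, 0.7]
opening: 0.0595
```

Call:
carry_out --translation '[[0, 0, 0], [0, 0, 0], [0, 0, 0], [0, 0, 0], [0, 0, 0], [0, 0, 0], [0, 0, 0], [0, 0, 0], [0, 0, 0], [0, 0, 0]]' --turn '[[0, 0, 0], [0, 0, 0], [0, 0, 0], [0, 0, 0], [0, 0, 0], [0, 0, 0], [0, 0, 0], [0, 0, 0], [0, 0, 0], [0, 0, 0]]' --gripper '[1, 1, 1, 1, 1, 1, 1, 1, 1, 1]'

```text
time: 32.6
tool_pos: [0.4143, -0.2347, -0.016]
tool_rot: [-3.141, -0.002, 1.234]
contact_force: [-0.3, 0.2, 1.9]
opening: 0.0138
```

Call:
carry_out --translation '[[0, 0, -0.01], [0, 0, -0.03], [0, 0, -0.04], [0, 0, -0.05], [0, 0, 0], [0, 0, 0], [0, 0, 0], [0, 0, 0], [0, 0, 0], [0, 0, 0]]' --turn '[[0, 0, 0], [0, 0, 0], [0, 0, 0], [0, 0, 0], [0, 0, 0.134], [0, 0, 0.134], [0, 0, 0.134], [0, 0, 0.134], [0, 0, 0.134], [0, 0, 0.134]]' --gripper '[1, 1, 1, 1, 1, 1, 1, 1, 1, 1]'

```text
time: 33.6
tool_pos: [0.414, -0.2346, 0.1143]
tool_rot: [-3.14, -0.001, 0.424]
contact_force: [-0.2, 0.5, -1.7]
opening: 0.0138
```

Call:
carry_out --translation '[[0, 0, 0], [0, 0, 0], [0, 0, 0], [0, 0, 0], [0.0287, -0.0191, 0], [0.0287, -0.0191, 0], [0.0287, -0.0191, 0], [0.0287, -0.0191, 0], [0.0287, -0.0191, 0], [0.0287, -0.0191, 0]]' --turn '[[0, 0, 0.134], [0, 0, 0.134], [0, 0, 0.134], [0, 0, 0.13], [0, 0, 0], [0, 0, 0], [0, 0, 0], [0, 0, 0], [0, 0, 0], [0, 0, 0]]' --gripper '[1, 1, 1, 1, 1, 1, 1, 1, 1, 1]'

```text
time: 34.6
tool_pos: [0.5981, -0.1375, 0.1144]
tool_rot: [-3.14, 0.001, -0.102]
contact_force: [-0.0, -0.5, -1.2]
opening: 0.0142
```

Call:
carry_out --translation '[[0, 0, 0.02], [0, 0, 0.02], [0, 0, 0]]' --turn '[[0, 0, 0], [0, 0, 0], [0, 0, 0]]' --gripper '[1, 1, 1]'

```text
time: 34.9
tool_pos: [0.5951, -0.1372, 0.0713]
tool_rot: [-3.138, 0.007, -0.102]
contact_force: [-0.1, -0.1, -2.1]
opening: 0.0142
```

```bash
cat >> h.py <<'E'
def nest(i,dx=0,dy=0):
    n=table_pts(Q,'nest')[i]; c,s=np.cos(Q[2]),np.sin(Q[2]); return [n[0]+c*dx-s*dy,n[1]+s*dx+c*dy]
E
python3 - <<'E'
from h import *
o=robot.observe(); print(o['opening'],o['contact_force'])
to_tool([*nest(0,-.018),.030],Q[2])
w=read_camera('wrist'); save(w,'w10.png')
z0=o['tool_pos'][2]+.016
px=proj(w,[*o['tool_pos'][:2],z0])[0]; print(px)
clips([w])
E
```

```text
0.014181082341205693 [-0.0649 -0.0834 -2.1272]
pos [ 0.5951 -0.1372  0.0713] rot [-3.1382  0.0066 -0.1018] tool delta [0.0028 0.0009 0.0413] turn [-0.0034  0.0066  0.0002] shift after turn [0.0025 0.0007 0.0413]
[320.4968 290.7277]
clip 0 shot 32 0.72 [ 0.517  -0.1297  0.095 ] angle 0.836
clip 1 shot 32 0.59 [ 0.5266 -0.0261  0.095 ] angle 0.848
```

View pics/w10.png

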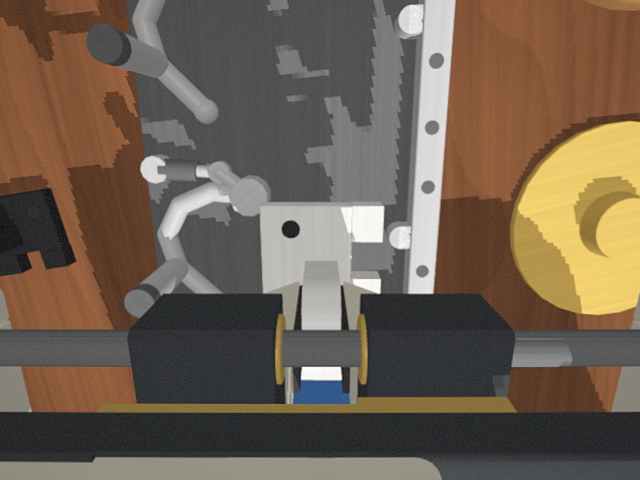

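Call:
carry_out --translation '[[0.003, 0, 0], [0, 0, 0.015], [0, 0, 0.013], [0, 0, 0.01], [0, 0, 0.004], [0, 0, 0], [0, 0, 0]]' --turn '[[0, 0, 0], [0, 0, 0], [0, 0, 0], [0, 0, 0], [0, 0, 0], [0, 0, 0], [0, 0, 0]]' --gripper '[1, 1, 1, 1, 1, 1, 1]'

```text
time: 35.7
tool_pos: [0.6006, -0.1388, 0.0325]
tool_rot: [-3.14, -0.0, -0.102]
contact_force: [0.2, 0.1, -1.7]
opening: 0.0141
```

```bash
python3 - <<'E'
from h import *
o=robot.observe(); print(o['opening'],o['contact_force'])
to_tool([*nest(0),.030],Q[2])
E
```

```text
0.01411178622459919 [ 0.2302  0.1195 -1.6721]
pos [ 0.6006 -0.1388  0.0325] rot [-3.1401 -0.0004 -0.1024] tool delta [ 0.0149 -0.0002  0.0025] turn [-0.0015 -0.0004 -0.0003] shift after turn [ 0.0149 -0.0002  0.0025]
```

Call:
carry_out --translation '[[0, 0, 0.002], [0, 0, 0], [0.003, 0, 0], [0.003, 0, 0], [0.003, 0, 0], [0.002, 0, 0], [0, 0, 0]]' --turn '[[0, 0, 0], [0, 0, 0], [0, 0, 0], [0, 0, 0], [0, 0, 0], [0, 0, 0], [0, 0, 0]]' --gripper '[1, 1, 1, 1, 1, 1, 1]'

```text
time: 36.4
tool_pos: [0.6116, -0.1398, 0.0301]
tool_rot: [-3.14, -0.0, -0.102]
contact_force: [-0.3, -0.8, -2.6]
opening: 0.014
```

Call:
carry_out --translation '[[0.002, 0, 0.001], [0.002, 0, 0], [0.002, 0, 0], [0, 0, 0]]' --turn '[[0, 0, 0], [0, 0, 0], [0, 0, 0], [0, 0, 0]]' --gripper '[1, 1, 1, 1]'

```text
time: 36.8
tool_pos: [0.6156, -0.1403, 0.0292]
tool_rot: [-3.14, 0.004, -0.102]
contact_force: [-6.3, 0.2, 3.3]
opening: 0.014
```

Call:
carry_out --translation '[[0, 0, 0], [0, 0, 0], [0, 0, 0], [0, 0, 0], [0, 0, -0.02], [0, 0, -0.036], [-0.033, 0, 0], [-0.034, 0, 0], [-0.034, 0, 0], [0, 0, 0]]' --turn '[[0, 0, 0], [0, 0, 0], [0, 0, 0], [0, 0, 0], [0, 0, 0], [0, 0, 0], [0, 0, 0], [0, 0, 0], [0, 0, 0], [0, 0, 0]]' --gripper '[0.4, 0.4, 0.4, 0.4, 0.4, 0.4, -0.2, -0.2, -0.2, -0.2]' --squeeze 20

```text
time: 37.8
tool_pos: [0.5125, -0.129, 0.0849]
tool_rot: [-3.139, 0.004, -0.103]
contact_force: [0.3, 0.4, 0.5]
opening: 0.0533
```

```bash
python3 - <<'E'
from h import *
w=read_camera('wrist'); t=read_camera('top'); clips([w]); to_tool([*nest(0,-.1003,.0002),.038],Q[2])
n=nest(0)
for p in (t,):
    px=proj(p,[*n,.085])[0]; print(px,fit_bracket(p,px,n,.045,hw=40)[0::3],n)
E
```

```text
clip 1 shot 33 0.79 [ 0.5265 -0.0255  0.095 ] angle 0.857
clip 0 shot 33 0.55 [ 0.5149 -0.1285  0.095 ] angle 0.874
pos [ 0.518  -0.1306  0.0857] rot [-3.1405 -0.0021 -0.1025] tool delta [-0.0025 -0.0006  0.0477] turn [-0.0011 -0.0021 -0.0005] shift after turn [-0.0024 -0.0007  0.0477]
[413.4719 201.3463] (array([ 0.592 , -0.1918,  1.3746]), np.float64(0.5150537634408602)) [np.float64(0.6154103847056697), np.float64(-0.1400594608912983)]
```

Now grip pin 0, swing it shut along the arc and release.

Call:
carry_out --translation '[[-0.002, -0.001, 0.02], [0, 0, 0.02], [0, 0, 0.008], [0, 0, 0], [0, 0, 0], [0, 0, 0], [0, 0, 0], [0, 0, 0], [0, 0, 0], [0, 0, 0]]' --turn '[[0, 0, 0], [0, 0, 0], [0, 0, 0], [0, 0, 0], [0, 0, 0], [0, 0, 0], [0, 0, 0], [0, 0, 0], [0, 0, 0], [0, 0, 0]]' --gripper '[-0.2, -0.2, -0.2, 1, 1, 1, 1, 1, 1, 1]'

```text
time: 38.95
tool_pos: [0.5163, -0.1291, 0.0376]
tool_rot: [-3.14, -0.003, -0.102]
contact_force: [5.1, 0.3, -1.6]
opening: 0.0124
```

Call:
carry_out --translation '[[0, 0, 0], [0.0042, 0.0042, 0], [0.0045, 0.0034, 0], [0.005, 0.0031, 0], [0.0051, 0.0026, 0], [0.0054, 0.002, 0], [0.0056, 0.0016, 0], [0.0035, 0.0006, 0], [0.003, 0.0004, 0], [0, 0, 0]]' --turn '[[0, 0, 0], [0, 0, 0], [0, 0, 0], [0, 0, 0], [0, 0, 0], [0, 0, 0], [0, 0, 0], [0, 0, 0], [0, 0, 0], [0, 0, 0]]' --gripper '[1, 1, 1, 1, 1, 1, 1, 1, 1, 1]'

```text
time: 39.95
tool_pos: [0.5507, -0.1513, 0.0374]
tool_rot: [-3.141, -0.003, -0.102]
contact_force: [3.9, -5.9, -0.3]
opening: 0.0127
```

Call:
carry_out --translation '[[0, 0, 0], [0, 0, 0], [0, 0, 0], [0, 0, -0.03], [0, 0, -0.05], [0, 0, -0.05], [0, 0, -0.05], [0, 0, 0]]' --turn '[[0, 0, 0], [0, 0, 0], [0, 0, 0], [0, 0, 0], [0, 0, 0], [0, 0, 0], [0, 0, 0], [0, 0, 0]]' --gripper '[0.2, 0.2, 0.2, 0.2, 0.2, 0.2, -0.3, -0.3]'

```text
time: 40.75
tool_pos: [0.5521, -0.1515, 0.2246]
tool_rot: [3.14, -0.013, -0.102]
contact_force: [-0.6, -0.1, -0.3]
opening: 0.0483
```

```bash
python3 - <<'E'
from h import *
w=read_camera('wrist'); t=read_camera('top'); clips([w,t]); print(robot.observe()['tool_pos'])
n=nest(0); px=proj(t,[*n,.085])[0]
save(t,'t11.png'); cv2.imwrite('pics/t11z.png',cv2.resize(cv2.cvtColor(t['img'],cv2.COLOR_RGB2BGR)[150:270,280:480],(800,480),interpolation=cv2.INTER_CUBIC))
print(fit_bracket(t,(240,299),at_z(t,(240,299),.0),hw=40)[0::3]); print(fit_bracket(t,(195,227),at_z(t,(195,227),.0),hw=40)[0::3])
E
```

```text
clip 1 shot 35 0.68 [ 0.5267 -0.0265  0.095 ] angle 0.84
clip 0 shot 35 0.67 [ 0.5519 -0.1532  0.095 ] angle 0.098
clip 2 shot 36 0.76 [0.5412 0.0744 0.095 ] angle 0.764
clip 0 shot 36 0.75 [ 0.5487 -0.1553  0.095 ] angle 0.143
clip 1 shot 36 0.58 [ 0.5228 -0.0234  0.095 ] angle 0.923
[ 0.5482 -0.1501  0.2155]
(array([ 0.4143,  0.2526, -3.0328]), np.float64(0.9639344262295082))
(array([0.5836, 0.3577, 0.044 ]), np.float64(0.9703622392974753))
```

Call:
carry_out --translation '[[0, 0, 0], [0.0045, -0.0389, 0], [0.0045, -0.0389, 0], [0.0045, -0.0389, 0], [0.0045, -0.0389, 0], [0.0045, -0.0389, 0], [0.0045, -0.0389, 0], [0.0045, -0.0389, 0], [0.0045, -0.0389, 0], [0.0045, -0.0389, 0]]' --turn '[[0, 0, -0.146], [0, 0, 0], [0, 0, 0], [0, 0, 0], [0, 0, 0], [0, 0, 0], [0, 0, 0], [0, 0, 0], [0, 0, 0], [0, 0, 0]]' --gripper '[-0.3, -0.3, -0.3, -0.3, -0.3, -0.3, -0.3, -0.3, -0.3, -0.3]'

```text
time: 41.95
tool_pos: [0.5731, 0.2023, 0.2153]
tool_rot: [-3.141, 0.004, 0.044]
contact_force: [0.9, 0.1, -0.4]
opening: 0.0598
```

Call:
carry_out --translation '[[0.0045, -0.0389, 0], [0.0045, -0.0389, 0], [0.0045, -0.0389, 0], [0.0045, -0.0389, 0], [0, 0, 0.03], [0, 0, 0.03], [0, 0, 0], [0, 0, 0]]' --turn '[[0, 0, 0], [0, 0, 0], [0, 0, 0], [0, 0, 0], [0, 0, 0], [0, 0, 0], [0, 0, 0], [0, 0, 0]]' --gripper '[-0.3, -0.3, -0.3, -0.3, -0.3, -0.3, -0.3, -0.3]'

```text
time: 42.75
tool_pos: [0.5848, 0.3568, 0.1566]
tool_rot: [-3.141, 0.003, 0.044]
contact_force: [0.1, 0.2, 0.5]
opening: 0.0597
```

```bash
python3 - <<'E'
from h import *
w=read_camera('wrist'); px=proj(w,[.5836,.3577,.02])[0]; print(px)
for v in (105,150):
  r=fit_bracket(w,px,[.5836,.3577],minv=v); print(r)
t=read_camera('top'); print(fit_bracket(t,(240,299),at_z(t,(240,299),.0),hw=40)[0::3])
b=r[0]; to_tool([b[0],b[1],-.015],b[2])
E
```

```text
[319.7573 217.7949]
(array([0.583 , 0.3592, 0.0369]), np.float64(63.93342971801758), [(66, [0.583, 0.359, 0.039]), (66, [0.583, 0.359, 0.035])], np.float64(0.9737109905020352))
(array([0.5828, 0.3583, 0.036 ]), np.float64(85.33305358886719), [(88, [0.583, 0.359, 0.05]), (90, [0.583, 0.358, 0.048])], np.float64(0.9650051212017754))
(array([0.4126, 0.2521, 3.2401]), np.float64(0.9394572025052192))
pos [0.5862 0.3572 0.1593] rot [-3.1391 -0.0019  0.0432] tool delta [-0.0036 -0.0008  0.1743] turn [-0.0025 -0.0019  0.0073] shift after turn [-0.0033 -0.0012  0.1743]
```

Call:
carry_out --translation '[[-0.0015, -0.0015, 0.04], [0, 0, 0.04], [0, 0, 0.04], [0, 0, 0.03], [0, 0, 0.015], [0, 0, 0.006], [0, 0, 0], [0, 0, 0]]' --turn '[[0, 0, 0], [0, 0, 0], [0, 0, 0], [0, 0, 0], [0, 0, 0], [0, 0, 0], [0, 0, 0], [0, 0, 0]]' --gripper '[-0.3, -0.3, -0.3, -0.3, -0.3, -0.3, -0.3, -0.3]' --squeeze 30

```text
time: 43.65
tool_pos: [0.5853, 0.3595, -0.0109]
tool_rot: [-3.139, -0.003, 0.044]
contact_force: [0.5, 0.8, -0.9]
opening: 0.0597
```

Call:
carry_out --translation '[[0, 0, 0], [0, 0, 0], [0, 0, 0], [0, 0, 0], [0, 0, 0], [0, 0, 0], [0, 0, 0], [0, 0, 0], [0, 0, 0], [0, 0, 0]]' --turn '[[0, 0, 0], [0, 0, 0], [0, 0, 0], [0, 0, 0], [0, 0, 0], [0, 0, 0], [0, 0, 0], [0, 0, 0], [0, 0, 0], [0, 0, 0]]' --gripper '[1, 1, 1, 1, 1, 1, 1, 1, 1, 1]'

```text
time: 44.65
tool_pos: [0.5836, 0.3589, -0.0131]
tool_rot: [-3.14, 0.0, 0.044]
contact_force: [-1.6, 0.1, 1.1]
opening: 0.0138
```

Call:
carry_out --translation '[[0, 0, -0.01], [0, 0, -0.03], [0, 0, -0.04], [0, 0, -0.05], [0, 0, 0], [0, 0, 0]]' --turn '[[0, 0, 0], [0, 0, 0], [0, 0, 0], [0, 0, 0], [0, 0, 0.146], [0, 0, 0]]' --gripper '[1, 1, 1, 1, 1, 1]'

```text
time: 45.25
tool_pos: [0.5849, 0.359, 0.1194]
tool_rot: [-3.138, -0.003, -0.104]
contact_force: [-1.3, 0.1, -1.9]
opening: 0.014
```

```bash
python3 - <<'E'
from h import *
print(robot.observe()['opening']); to_tool([*nest(1,-.015),.0735],Q[2])
w=read_camera('wrist'); o=robot.observe(); X=o['tool_pos']; px=proj(w,[*X[:2],X[2]+.02])[0]
r=fit_bracket(w,px-[0,15],X,X[2]+.016); print(r,X)
E
```

```text
0.014000227237284772
pos [0.5849 0.359  0.1194] rot [-3.1379 -0.0035 -0.104 ] tool delta [0.0668 0.3894 0.0447] turn [-0.0037 -0.0035 -0.0019] shift after turn [0.0662 0.3893 0.0459]
(array([ 0.5846,  0.3593, -0.1061]), np.float64(7131.89404296875), [(7398, [0.584, 0.359, -3.28]), (7478, [0.584, 0.359, -3.238])], np.float64(0.6110471230407131)) [0.5838 0.3585 0.1172]
```

Call:
carry_out --translation '[[0.0066, 0.0389, 0], [0.0066, 0.0389, 0], [0.0066, 0.0389, 0], [0.0066, 0.0389, 0], [0.0066, 0.0389, 0], [0.0066, 0.0389, 0], [0.0066, 0.0389, 0], [0.0066, 0.0389, 0], [0.0066, 0.0389, 0], [0.0066, 0.0389, 0]]' --turn '[[0, 0, 0], [0, 0, 0], [0, 0, 0], [0, 0, 0], [0, 0, 0], [0, 0, 0], [0, 0, 0], [0, 0, 0], [0, 0, 0], [0, 0, 0]]' --gripper '[1, 1, 1, 1, 1, 1, 1, 1, 1, 1]'

```text
time: 46.3
tool_pos: [0.6086, -0.0365, 0.1145]
tool_rot: [-3.14, 0.004, -0.098]
contact_force: [1.1, 1.0, -1.4]
opening: 0.0143
```

Call:
carry_out --translation '[[0, 0, 0.02], [0, 0, 0.024], [0, 0, 0], [0, 0, 0], [0, 0, 0]]' --turn '[[0, 0, 0], [0, 0, 0], [0, 0, 0], [0, 0, 0], [0, 0, 0]]' --gripper '[1, 1, 1, 1, 1]'

```text
time: 46.8
tool_pos: [0.6104, -0.0347, 0.073]
tool_rot: [-3.14, -0.001, -0.101]
contact_force: [-0.4, 1.0, -1.7]
opening: 0.0139
```

```bash
python3 - <<'E'
from h import *
w=read_camera('wrist');clips([w]);print(robot.observe()['opening']); to_tool([*nest(1,-.015),.033],Q[2])
E
```

```text
clip 1 shot 40 0.93 [ 0.5269 -0.0262  0.095 ] angle 0.843
clip 2 shot 40 0.58 [0.5368 0.0757 0.095 ] angle 0.829
0.013972831823097553
pos [ 0.6105 -0.0347  0.0734] rot [-3.1401 -0.0017 -0.101 ] tool delta [0.0005 0.0004 0.0404] turn [-0.0015 -0.0017  0.001 ] shift after turn [0.0006 0.0003 0.0404]
```

Call:
carry_out --translation '[[0, 0, 0.02], [0, 0, 0.014], [0, 0, 0.006], [0, 0, 0.001], [0, 0, 0], [0.003, 0, 0], [0.003, 0, 0], [0.003, 0, 0], [0.002, 0, 0], [0, 0, 0]]' --turn '[[0, 0, 0], [0, 0, 0], [0, 0, 0], [0, 0, 0], [0, 0, 0], [0, 0, 0], [0, 0, 0], [0, 0, 0], [0, 0, 0], [0, 0, 0]]' --gripper '[1, 1, 1, 1, 1, 1, 1, 1, 1, 1]'

```text
time: 47.9
tool_pos: [0.6213, -0.0361, 0.0316]
tool_rot: [-3.14, -0.001, -0.102]
contact_force: [0.4, -0.5, 1.5]
opening: 0.0136
```

Call:
carry_out --translation '[[0.002, 0, 0.001], [0.002, 0, 0], [0.002, 0, 0], [0, 0, 0], [0, 0, 0]]' --turn '[[0, 0, 0], [0, 0, 0], [0, 0, 0], [0, 0, 0], [0, 0, 0]]' --gripper '[1, 1, 1, 1, 1]'

```text
time: 48.4
tool_pos: [0.6259, -0.0366, 0.0315]
tool_rot: [-3.14, 0.001, -0.102]
contact_force: [-7.7, -0.3, 10.8]
opening: 0.0137
```

Call:
carry_out --translation '[[-0.001, 0, -0.001], [0, 0, 0], [0, 0, 0], [0, 0, 0], [0, 0, -0.02], [0, 0, -0.036], [-0.034, 0, 0], [-0.034, 0, 0], [-0.033, 0, 0], [0, 0, 0]]' --turn '[[0, 0, 0], [0, 0, 0], [0, 0, 0], [0, 0, 0], [0, 0, 0], [0, 0, 0], [0, 0, 0], [0, 0, 0], [0, 0, 0], [0, 0, 0]]' --gripper '[0.4, 0.4, 0.4, 0.4, 0.4, 0.4, -0.2, -0.2, -0.2, -0.2]' --squeeze 20

```text
time: 49.4
tool_pos: [0.521, -0.0254, 0.0869]
tool_rot: [-3.14, 0.005, -0.102]
contact_force: [0.2, -0.0, -0.8]
opening: 0.0531
```

Call:
carry_out --translation '[[0, 0, 0.02], [0, 0, 0.02], [0, 0, 0.008], [0, 0, 0], [0, 0, 0], [0, 0, 0], [0, 0, 0], [0, 0, 0], [0, 0, 0], [0, 0, 0]]' --turn '[[0, 0, 0], [0, 0, 0], [0, 0, 0], [0, 0, 0], [0, 0, 0], [0, 0, 0], [0, 0, 0], [0, 0, 0], [0, 0, 0], [0, 0, 0]]' --gripper '[-0.2, -0.2, -0.2, 1, 1, 1, 1, 1, 1, 1]'

```text
time: 50.4
tool_pos: [0.5264, -0.0264, 0.0397]
tool_rot: [-3.14, -0.002, -0.102]
contact_force: [3.1, -0.5, -0.5]
opening: 0.0123
```

Call:
carry_out --translation '[[0, 0, 0], [0.0042, 0.0042, 0], [0.0045, 0.0034, 0], [0.005, 0.0031, 0], [0.0051, 0.0026, 0], [0.0054, 0.002, 0], [0.0056, 0.0016, 0], [0.0035, 0.0006, 0], [0.003, 0.0004, 0], [0, 0, 0]]' --turn '[[0, 0, 0], [0, 0, 0], [0, 0, 0], [0, 0, 0], [0, 0, 0], [0, 0, 0], [0, 0, 0], [0, 0, 0], [0, 0, 0], [0, 0, 0]]' --gripper '[1, 1, 1, 1, 1, 1, 1, 1, 1, 1]'

```text
time: 51.4
tool_pos: [0.561, -0.0486, 0.0395]
tool_rot: [-3.141, -0.003, -0.102]
contact_force: [3.3, -5.5, 1.2]
opening: 0.0124
```

Call:
carry_out --translation '[[0, 0, 0], [0, 0, 0], [0, 0, 0], [0, 0, -0.03], [0, 0, -0.05], [0, 0, -0.05], [0, 0, -0.05], [0, 0, 0]]' --turn '[[0, 0, 0], [0, 0, 0], [0, 0, 0], [0, 0, 0], [0, 0, 0], [0, 0, 0], [0, 0, 0], [0, 0, 0]]' --gripper '[0.2, 0.2, 0.2, 0.2, 0.2, 0.2, -0.3, -0.3]'

```text
time: 52.2
tool_pos: [0.5627, -0.0483, 0.2267]
tool_rot: [-3.141, -0.013, -0.102]
contact_force: [0.6, -0.7, 0.0]
opening: 0.0485
```

```bash
python3 - <<'E'
from h import *
w=read_camera('wrist'); t=read_camera('top'); clips([w,t]); s=read_camera('side'); clips([s])
r=fit_bracket(t,(240,299),at_z(t,(240,299),.0),hw=40);print(r); b=r[0]
to_tool([b[0],b[1],.155],.1)
E
```

```text
clip 0 shot 41 0.9 [ 0.5521 -0.1543  0.095 ] angle 0.092
clip 1 shot 41 0.86 [ 0.5651 -0.0493  0.095 ] angle 0.057
clip 2 shot 41 0.83 [0.5357 0.0749 0.095 ] angle 0.83
clip 2 shot 42 0.58 [0.5356 0.0765 0.095 ] angle 0.852
clip 0 shot 42 0.52 [ 0.5515 -0.1598  0.095 ] angle 0.089
clip 1 shot 43 0.7 [ 0.548  -0.0586  0.095 ] angle 0.278
clip 0 shot 43 0.6 [ 0.5607 -0.159   0.095 ] angle -0.05
clip 2 shot 43 0.51 [0.5302 0.088  0.095 ] angle 1.068
(array([0.4138, 0.2524, 3.2557]), np.float64(2.7419869899749756), [(3, [0.414, 0.252, -3.027]), (4, [0.414, 0.251, -3.027])], np.float64(0.9712707182320443))
pos [ 0.5586 -0.0477  0.2173] rot [-3.1393  0.004  -0.1022] tool delta [-0.1744 -0.2836  0.0637] turn [-0.0027  0.0038 -0.2022] shift after turn [-0.1141 -0.313   0.0623]
```

Call:
carry_out --translation '[[0, 0, 0], [0, 0, 0], [-0.0139, -0.0394, 0], [-0.0139, -0.0394, 0], [-0.0139, -0.0394, 0], [-0.0139, -0.0394, 0], [-0.0139, -0.0394, 0], [-0.0139, -0.0394, 0], [-0.0139, -0.0394, 0], [-0.0139, -0.0394, 0]]' --turn '[[0, 0, -0.108], [0, 0, -0.108], [0, 0, 0], [0, 0, 0], [0, 0, 0], [0, 0, 0], [0, 0, 0], [0, 0, 0], [0, 0, 0], [0, 0, 0]]' --gripper '[-0.3, -0.3, -0.3, -0.3, -0.3, -0.3, -0.3, -0.3, -0.3, -0.3]'

```text
time: 53.5
tool_pos: [0.4118, 0.2537, 0.2185]
tool_rot: [-3.141, 0.002, 0.114]
contact_force: [0.9, 0.5, 0.2]
opening: 0.0596
```

Call:
carry_out --translation '[[0, 0, 0.03], [0, 0, 0.03], [0, 0, 0], [0, 0, 0], [0, 0, 0]]' --turn '[[0, 0, 0], [0, 0, 0], [0, 0, 0], [0, 0, 0], [0, 0, 0]]' --gripper '[-0.3, -0.3, -0.3, -0.3, -0.3]'

```text
time: 54.0
tool_pos: [0.4142, 0.2527, 0.1608]
tool_rot: [-3.139, -0.002, 0.113]
contact_force: [0.4, -0.5, 1.0]
opening: 0.0599
```

```bash
python3 - <<'E'
from h import *
w=read_camera('wrist'); b0=[.4138,.2524]; px=proj(w,[*b0,.02])[0]; print(px); save(w,'w12.png')
r=fit_bracket(w,px,b0,minv=150); print(r)
b=r[0]; to_tool([b[0],b[1],-.015],(b[2]+np.pi+np.pi/2)%np.pi-np.pi/2)
E
```

```text
[319.8166 218.3491]
(array([ 0.413 ,  0.2529, -3.0408]), np.float64(59.756500244140625), [(66, [0.413, 0.253, -3.052]), (441, [0.413, 0.252, 0.102])], np.float64(0.9778169014084507))
pos [0.4143 0.2527 0.161 ] rot [-3.1393 -0.0024  0.113 ] tool delta [-0.0017  0.0001  0.176 ] turn [-0.0023 -0.0024  0.0122] shift after turn [-0.0013 -0.0003  0.176 ]
```

Call:
carry_out --translation '[[-0.001, 0, 0.04], [0, 0, 0.04], [0, 0, 0.04], [0, 0, 0.03], [0, 0, 0.018], [0, 0, 0.007], [0, 0, 0], [0, 0, 0]]' --turn '[[0, 0, 0.012], [0, 0, 0], [0, 0, 0], [0, 0, 0], [0, 0, 0], [0, 0, 0], [0, 0, 0], [0, 0, 0]]' --gripper '[-0.3, -0.3, -0.3, -0.3, -0.3, -0.3, -0.3, -0.3]' --squeeze 30

```text
time: 54.85
tool_pos: [0.4135, 0.2532, -0.014]
tool_rot: [-3.139, -0.002, 0.102]
contact_force: [-0.4, -0.2, 0.5]
opening: 0.0595
```

Call:
carry_out --translation '[[0, 0, 0], [0, 0, 0], [0, 0, 0], [0, 0, 0], [0, 0, 0], [0, 0, 0], [0, 0, 0], [0, 0, 0], [0, 0, 0], [0, 0, 0]]' --turn '[[0, 0, 0], [0, 0, 0], [0, 0, 0], [0, 0, 0], [0, 0, 0], [0, 0, 0], [0, 0, 0], [0, 0, 0], [0, 0, 0], [0, 0, 0]]' --gripper '[1, 1, 1, 1, 1, 1, 1, 1, 1, 1]'

```text
time: 55.85
tool_pos: [0.4124, 0.2528, -0.0152]
tool_rot: [-3.14, -0.0, 0.102]
contact_force: [0.2, -0.4, 0.5]
opening: 0.0137
```

Call:
carry_out --translation '[[0, 0, -0.01], [0, 0, -0.03], [0, 0, -0.04], [0, 0, -0.05], [0, 0, 0], [0, 0, 0], [0, 0, 0], [0, 0, 0], [0, 0, 0], [0, 0, 0]]' --turn '[[0, 0, 0], [0, 0, 0], [0, 0, 0], [0, 0, 0], [0, 0, -0.147], [0, 0, -0.147], [0, 0, -0.147], [0, 0, -0.147], [0, 0, -0.147], [0, 0, -0.147]]' --gripper '[1, 1, 1, 1, 1, 1, 1, 1, 1, 1]'

```text
time: 56.85
tool_pos: [0.4119, 0.2524, 0.1151]
tool_rot: [-3.14, -0.001, 0.99]
contact_force: [-0.0, 0.0, -3.0]
opening: 0.0138
```

Call:
carry_out --translation '[[0, 0, 0], [0, 0, 0], [0, 0, 0], [0, 0, 0], [0, 0, 0], [0, 0, 0], [0, 0, 0], [0, 0, 0], [0, 0, 0], [0, 0, 0]]' --turn '[[0, 0, -0.147], [0, 0, -0.147], [0, 0, -0.147], [0, 0, -0.147], [0, 0, -0.147], [0, 0, -0.147], [0, 0, -0.147], [0, 0, -0.147], [0, 0, -0.147], [0, 0, -0.147]]' --gripper '[1, 1, 1, 1, 1, 1, 1, 1, 1, 1]'

```text
time: 57.85
tool_pos: [0.4119, 0.2524, 0.1151]
tool_rot: [3.141, -0.001, 2.46]
contact_force: [0.2, -0.3, -2.5]
opening: 0.0139
```

```bash
python3 - <<'E'
from h import *
print(robot.observe()['opening'],robot.observe()['qpos'][[0,5]]); to_tool([*nest(2,-.015),.115],Q[2]+np.pi)
E
```

```text
0.01385746173992898 [ 0.3899 -2.0708]
pos [0.4119 0.2524 0.1151] rot [ 3.1407 -0.0013  2.4598] tool delta [-0.2789 -0.0107 -0.0003] turn [ 0.0012 -0.001  -0.5798] shift after turn [-0.2274 -0.1617  0.0001]
```

Call:
carry_out --translation '[[0, 0, 0], [0, 0, 0], [0, 0, 0], [0, 0, 0], [-0.0379, -0.02695, 0], [-0.0379, -0.02695, 0], [-0.0379, -0.02695, 0], [-0.0379, -0.02695, 0], [-0.0379, -0.02695, 0], [-0.0379, -0.02695, 0]]' --turn '[[0, 0, -0.145], [0, 0, -0.145], [0, 0, -0.145], [0, 0, -0.145], [0, 0, 0], [0, 0, 0], [0, 0, 0], [0, 0, 0], [0, 0, 0], [0, 0, 0]]' --gripper '[1, 1, 1, 1, 1, 1, 1, 1, 1, 1]'

```text
time: 58.85
tool_pos: [0.6217, 0.0659, 0.1147]
tool_rot: [3.14, -0.001, 3.034]
contact_force: [1.1, 1.2, -1.2]
opening: 0.0137
```

Call:
carry_out --translation '[[0, 0, 0.02], [0, 0, 0.02], [0, 0, 0], [0, 0, 0], [0, 0, 0]]' --turn '[[0, 0, 0], [0, 0, 0], [0, 0, 0], [0, 0, 0], [0, 0, 0]]' --gripper '[1, 1, 1, 1, 1]'

```text
time: 59.35
tool_pos: [0.6216, 0.0677, 0.076]
tool_rot: [3.14, 0.002, 3.034]
contact_force: [-0.3, 0.2, -2.0]
opening: 0.0139
```

```bash
python3 - <<'E'
from h import *
w=read_camera('wrist');clips([w]);print(robot.observe()['opening'],robot.observe()['qpos'][5]); to_tool([*nest(2,-.015),.0315],Q[2]+np.pi)
E
```

```text
clip 2 shot 45 0.87 [0.5368 0.0749 0.095 ] angle 0.819
0.013749397769739694 -3.049950401055039
pos [0.6216 0.0677 0.0759] rot [3.1397 0.0022 3.0342] tool delta [0.0001 0.0006 0.0444] turn [ 0.0019  0.0022 -0.0054] shift after turn [0.     0.0007 0.0444]
```

Call:
carry_out --translation '[[0, 0.0006, 0.02], [0, 0, 0.015], [0, 0, 0.007], [0, 0, 0.002], [0, 0, 0.0005], [-0.003, 0, 0], [-0.003, 0, 0], [-0.003, 0, 0], [-0.002, 0, 0], [0, 0, 0]]' --turn '[[0, 0, -0.005], [0, 0, 0], [0, 0, 0], [0, 0, 0], [0, 0, 0], [0, 0, 0], [0, 0, 0], [0, 0, 0], [0, 0, 0], [0, 0, 0]]' --gripper '[1, 1, 1, 1, 1, 1, 1, 1, 1, 1]'

```text
time: 60.45
tool_pos: [0.6324, 0.0669, 0.03]
tool_rot: [3.14, 0.0, 3.039]
contact_force: [-0.8, 0.3, -2.0]
opening: 0.0138
```

Call:
carry_out --translation '[[-0.002, 0, 0.0005], [-0.002, 0, 0], [-0.002, 0, 0], [0, 0, 0], [0, 0, 0]]' --turn '[[0, 0, 0], [0, 0, 0], [0, 0, 0], [0, 0, 0], [0, 0, 0]]' --gripper '[1, 1, 1, 1, 1]'

```text
time: 60.95
tool_pos: [0.6359, 0.0665, 0.0299]
tool_rot: [3.14, -0.004, 3.039]
contact_force: [-9.3, 0.1, 8.1]
opening: 0.0139
```

Call:
carry_out --translation '[[0.001, 0, 0], [0, 0, 0], [0, 0, 0], [0, 0, 0], [0, 0, -0.02], [0, 0, -0.036], [0.034, 0, 0], [0.034, 0, 0], [0.033, 0, 0], [0, 0, 0]]' --turn '[[0, 0, 0], [0, 0, 0], [0, 0, 0], [0, 0, 0], [0, 0, 0], [0, 0, 0], [0, 0, 0], [0, 0, 0], [0, 0, 0], [0, 0, 0]]' --gripper '[0.4, 0.4, 0.4, 0.4, 0.4, 0.4, -0.2, -0.2, -0.2, -0.2]' --squeeze 20

```text
time: 61.95
tool_pos: [0.5323, 0.0773, 0.0853]
tool_rot: [3.14, -0.004, 3.039]
contact_force: [0.0, -1.1, -0.3]
opening: 0.0534
```

```bash
python3 - <<'E'
from h import *
t=read_camera('top');clips([t]); to_tool([*nest(2,-.1003,.0002),.038],Q[2]+np.pi)
E
```

```text
clip 0 shot 46 0.82 [ 0.5551 -0.1537  0.095 ] angle 0.045
clip 1 shot 46 0.53 [ 0.5543 -0.0522  0.095 ] angle 0.219
pos [0.537  0.0768 0.0861] rot [3.1398 0.0015 3.0389] tool delta [0.0003 0.0004 0.0481] turn [ 0.0018  0.0015 -0.0007] shift after turn [0.0003 0.0005 0.0481]
```

Call:
carry_out --translation '[[0, 0.0005, 0.02], [0, 0, 0.02], [0, 0, 0.008], [0, 0, 0], [0, 0, 0], [0, 0, 0], [0, 0, 0], [0, 0, 0], [0, 0, 0], [0, 0, 0]]' --turn '[[0, 0, 0], [0, 0, 0], [0, 0, 0], [0, 0, 0], [0, 0, 0], [0, 0, 0], [0, 0, 0], [0, 0, 0], [0, 0, 0], [0, 0, 0]]' --gripper '[-0.2, -0.2, -0.2, 1, 1, 1, 1, 1, 1, 1]'

```text
time: 63.05
tool_pos: [0.5365, 0.0773, 0.0378]
tool_rot: [3.14, 0.0, 3.039]
contact_force: [-1.6, -0.4, 3.5]
opening: 0.0124
```

Call:
carry_out --translation '[[0, 0, 0], [-0.0042, -0.0042, 0], [-0.0045, -0.0034, 0], [-0.005, -0.0031, 0], [-0.0051, -0.0026, 0], [-0.0054, -0.002, 0], [-0.0056, -0.0016, 0], [-0.0035, -0.0006, 0], [-0.003, -0.0004, 0], [0, 0, 0]]' --turn '[[0, 0, 0], [0, 0, 0], [0, 0, 0], [0, 0, 0], [0, 0, 0], [0, 0, 0], [0, 0, 0], [0, 0, 0], [0, 0, 0], [0, 0, 0]]' --gripper '[1, 1, 1, 1, 1, 1, 1, 1, 1, 1]'

```text
time: 64.05
tool_pos: [0.572, 0.0556, 0.0376]
tool_rot: [3.14, 0.002, 3.039]
contact_force: [3.0, -3.1, 2.2]
opening: 0.0128
```

Call:
carry_out --translation '[[0, 0, 0], [0, 0, 0], [0, 0, 0], [0, 0, -0.03], [0, 0, -0.05], [0, 0, -0.05], [0, 0, -0.05], [0, 0, 0]]' --turn '[[0, 0, 0], [0, 0, 0], [0, 0, 0], [0, 0, 0], [0, 0, 0], [0, 0, 0], [0, 0, 0], [0, 0, 0]]' --gripper '[0.2, 0.2, 0.2, 0.2, 0.2, 0.2, -0.2, -0.2]'

```text
time: 64.85
tool_pos: [0.5741, 0.0556, 0.2251]
tool_rot: [3.139, 0.013, 3.039]
contact_force: [0.7, 0.5, 0.3]
opening: 0.0484
```

Call:
carry_out --translation '[[0.02, -0.02, 0], [0.02, -0.04, 0], [0, -0.04, 0], [0, 0, 0], [0, 0, 0], [0, 0, 0], [0, 0, 0]]' --turn '[[0, 0, 0.12], [0, 0, 0.14], [0, 0, 0.14], [0, 0, 0.14], [0, 0, 0.14], [0, 0, 0], [0, 0, 0]]' --gripper '[-0.2, -0.2, -0.2, -0.2, -0.2, -0.2, -0.2]'

```text
time: 65.55
tool_pos: [0.5061, -0.0341, 0.2168]
tool_rot: [3.141, -0.002, 2.363]
contact_force: [-0.5, 0.8, -0.9]
opening: 0.0554
```

```bash
python3 - <<'E'
from h import *
w=read_camera('wrist'); t=read_camera('top'); clips([w,t]); save(w,'w13.png'); save(t,'t13.png')
a=cv2.imread('pics/w13.png'); b=cv2.imread('pics/t13.png')[165:275,275:485]
cv2.imwrite('pics/c13.png',np.hstack([cv2.resize(a,(400,300)),cv2.resize(b,(400,210),interpolation=cv2.INTER_CUBIC)] if 0 else [cv2.resize(a,(400,300)),cv2.resize(b,(400,300),interpolation=cv2.INTER_CUBIC)]))
print(robot.observe()['tool_pos'],robot.observe()['tool_rot'])
for i in range(3):
    print(i,[(r['score'],at_z(t,r['pixel'],.045)[:2]) for r in nets.tip_of(t,'bracketA')] if i==0 else '',nest(i))
E
```

```text
clip 1 shot 47 0.92 [ 0.561  -0.0503  0.095 ] angle 0.122
clip 0 shot 47 0.78 [ 0.5512 -0.1546  0.095 ] angle 0.106
clip 2 shot 48 0.75 [0.5716 0.0537 0.095 ] angle 0.123
[ 0.5063 -0.0341  0.2171] [ 3.1405 -0.0014  2.3609]
0 [] [np.float64(0.6154103847056697), np.float64(-0.1400594608912983)]
1  [np.float64(0.626), np.float64(-0.0366)]
2  [np.float64(0.6365896152943303), np.float64(0.0668594608912983)]
```

View pics/c13.png

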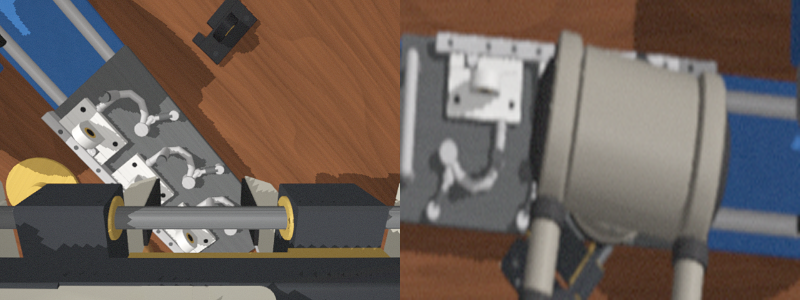

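Both views show the brackets flush on the fixed edge: left bracket at (480,85) in the top crop, the other two at (90,140) and (140,175) in the wrist view. The clips read 0.11, 0.12 and 0.12 rad, meaning shut on seated brackets. Next is the handle, to run the table home.

Call:
carry_out --translation '[[0, 0, 0], [0, 0, 0], [0, 0, 0], [0, 0, 0], [0, 0, 0], [0, 0, 0], [0.04, 0.0171, 0], [0.04, 0.0171, 0], [0.04, 0.0171, 0], [0.04, 0.0171, 0]]' --turn '[[0, 0, 0.149], [0, 0, 0.149], [0, 0, 0.149], [0, 0, 0.149], [0, 0, 0.149], [0, 0, 0.148], [0, 0, 0], [0, 0, 0], [0, 0, 0], [0, 0, 0]]' --gripper '[0.13, 0.13, 0.13, 0.13, 0.13, 0.13, 0.13, 0.13, 0.13, 0.13]'

```text
time: 66.8
tool_pos: [0.5918, 0.1192, 0.2175]
tool_rot: [3.141, -0.002, 1.467]
contact_force: [1.6, 0.0, 0.8]
opening: 0.0398
```

Call:
carry_out --translation '[[0.04, 0.0171, 0], [0, 0, 0.03], [0, 0, 0.02], [0, 0, 0], [0, 0, 0], [0, 0, 0]]' --turn '[[0, 0, 0], [0, 0, 0], [0, 0, 0], [0, 0, 0], [0, 0, 0], [0, 0, 0]]' --gripper '[0.13, 0.13, 0.13, 0.13, 0.13, 0.13]'

```text
time: 67.4
tool_pos: [0.6131, 0.1555, 0.1692]
tool_rot: [3.139, -0.002, 1.466]
contact_force: [-0.9, 0.1, 0.2]
opening: 0.0399
```

```bash
python3 - <<'E'
from h import *
w=read_camera('wrist'); t=read_camera('top'); h=table_pts(Q,'table_handle')[0]; print(h)
for p in (w,t): print([(r['score'],at_z(p,r['pixel'],.09)) for r in nets.tip_of(p,'table_handle')])
clips([w,t])
to_tool([h[0],h[1],.043],Q[2]+np.pi/2); print(robot.observe()['opening'])
for nm in('spanner','jar'): print([(r['score'],at_z(t,r['pixel'],0)[:2]) for r in nets.tip_of(t,nm)])
E
```

```text
[0.6115 0.1559 0.09  ]
[(0.75, array([0.6103, 0.1538, 0.09  ]))]
[(0.78, array([0.6137, 0.1563, 0.09  ]))]
clip 2 shot 49 0.93 [0.5731 0.0516 0.095 ] angle 0.093
clip 1 shot 49 0.74 [ 0.5616 -0.0495  0.095 ] angle 0.114
clip 1 shot 50 0.63 [ 0.5508 -0.0456  0.095 ] angle 0.309
clip 2 shot 50 0.56 [0.5703 0.0544 0.095 ] angle 0.146
pos [0.6125 0.1555 0.1682] rot [ 3.1407 -0.0019  1.4655] tool delta [-0.     -0.0012  0.1252] turn [ 0.0009 -0.0019 -0.0033] shift after turn [ 0.0002 -0.001   0.1252]
0.03960284242489376
[(0.78, array([0.3131, 0.4593]))]
[]
```

Descend .125, grip and push along tool −x (machine −y) 90 mm at about 80 mm/s, then in small steps.

Call:
carry_out --translation '[[0, 0, 0.04], [0, 0, 0.04], [0, 0, 0.03], [0, 0, 0.015], [0, 0, 0], [0, 0, 0], [0, 0, 0], [0, 0, 0], [0, 0, 0], [0, 0, 0]]' --turn '[[0, 0, -0.003], [0, 0, 0], [0, 0, 0], [0, 0, 0], [0, 0, 0], [0, 0, 0], [0, 0, 0], [0, 0, 0], [0, 0, 0], [0, 0, 0]]' --gripper '[0.13, 0.13, 0.13, 0.13, 0.13, 1, 1, 1, 1, 1]' --squeeze 25

```text
time: 68.8
tool_pos: [0.613, 0.1549, 0.0439]
tool_rot: [3.14, -0.001, 1.469]
contact_force: [-0.7, -5.6, 6.3]
opening: 0.0129
```

Call:
carry_out --translation '[[0, 0, 0], [-0.003, 0, 0], [-0.006, 0, 0], [-0.008, 0, 0], [-0.008, 0, 0], [-0.008, 0, 0], [-0.008, 0, 0], [-0.006, 0, 0], [-0.003, 0, 0], [0, 0, 0]]' --turn '[[0, 0, 0], [0, 0, 0], [0, 0, 0], [0, 0, 0], [0, 0, 0], [0, 0, 0], [0, 0, 0], [0, 0, 0], [0, 0, 0], [0, 0, 0]]' --gripper '[1, 1, 1, 1, 1, 1, 1, 1, 1, 1]'

```text
time: 69.8
tool_pos: [0.6084, 0.1073, 0.0439]
tool_rot: [3.139, -0.004, 1.469]
contact_force: [0.7, 2.8, 4.8]
opening: 0.0131
```

Call:
carry_out --translation '[[-0.004, 0, 0], [-0.007, 0, 0], [-0.007, 0, 0], [-0.007, 0, 0], [-0.006, 0, 0], [-0.005, 0, 0], [-0.004, 0, 0], [-0.003, 0, 0], [-0.002, 0, 0], [0, 0, 0]]' --turn '[[0, 0, 0], [0, 0, 0], [0, 0, 0], [0, 0, 0], [0, 0, 0], [0, 0, 0], [0, 0, 0], [0, 0, 0], [0, 0, 0], [0, 0, 0]]' --gripper '[1, 1, 1, 1, 1, 1, 1, 1, 1, 1]'

```text
time: 70.8
tool_pos: [0.6041, 0.0629, 0.0439]
tool_rot: [3.138, -0.004, 1.469]
contact_force: [0.5, 4.9, 5.9]
opening: 0.013
```

Call:
carry_out --translation '[[-0.002, 0, 0], [-0.002, 0, 0], [-0.002, 0, 0], [0, 0, 0]]' --turn '[[0, 0, 0], [0, 0, 0], [0, 0, 0], [0, 0, 0]]' --gripper '[1, 1, 1, 1]'

```text
time: 71.2
tool_pos: [0.6035, 0.057, 0.0439]
tool_rot: [3.138, -0.004, 1.469]
contact_force: [1.6, 4.5, 5.6]
opening: 0.0133
```

Call:
carry_out --translation '[[-0.002, 0, 0], [-0.002, 0, 0], [0, 0, 0]]' --turn '[[0, 0, 0], [0, 0, 0], [0, 0, 0]]' --gripper '[1, 1, 1]'

```text
time: 71.5
tool_pos: [0.6035, 0.0566, 0.0439]
tool_rot: [3.137, -0.01, 1.469]
contact_force: [4.0, 18.0, 4.5]
opening: 0.0135
```

Call:
carry_out --translation '[[0.0025, 0, 0], [0, 0, 0], [0, 0, 0], [0, 0, 0], [0, 0, 0], [0, 0, -0.02], [0, 0, -0.04], [0, 0, -0.05], [0, 0, -0.05], [0, 0, -0.04]]' --turn '[[0, 0, 0], [0, 0, 0], [0, 0, 0], [0, 0, 0], [0, 0, 0], [0, 0, 0], [0, 0, 0], [0, 0, 0], [0, 0, 0], [0, 0, 0]]' --gripper '[1, 0.13, 0.13, 0.13, 0.13, 0.13, 0.13, 0.13, 0.13, 0.13]'

```text
time: 72.5
tool_pos: [0.6021, 0.0532, 0.2456]
tool_rot: [3.139, -0.002, 1.468]
contact_force: [0.4, 0.2, -0.4]
opening: 0.0398
```

Call:
carry_out --translation '[[-0.03, -0.02, 0], [-0.04, -0.02, 0], [-0.03, -0.02, 0], [0, 0, 0], [0, 0, 0], [0, 0, 0]]' --turn '[[0, 0, 0], [0, 0, 0], [0, 0, 0], [0, 0, 0], [0, 0, 0], [0, 0, 0]]' --gripper '[0.13, 0.13, 0.13, 0.13, 0.13, 0.13]'

```text
time: 73.1
tool_pos: [0.5325, -0.0394, 0.2422]
tool_rot: [3.141, -0.002, 1.469]
contact_force: [0.6, 0.9, 1.1]
opening: 0.04
```

```bash
cat > fin.py <<'E'
import h
from h import *
q0=np.array(Q); y=np.array([-np.sin(Q[2]),np.cos(Q[2])]); q=[*(q0[:2]-.0994*y),Q[2]]
w=read_camera('wrist'); t=read_camera('top'); s=read_camera('side'); save(w,'w14.png')
r=fit_table([w,t,s],q,names=('pivot','table_handle'),thr=15); print(r,'slide',-(np.array(r[0][:2])-q0[:2])@y)
h.Q[:]=q; clips([w,t,s])
for i in range(3): print(i,nest(i))
print([(round(a['score'],2),at_z(w,a['pixel'],.045)[:2]) for a in nets.tip_of(w,'bracketA')])
for nm in ('spanner','jar','former','blank'): print(nm,[(round(r['score'],2),at_z(t,r['pixel'],0)[:2]) for r in nets.tip_of(t,nm)][:2],[(round(r['score'],2),at_z(s,r['pixel'],0)[:2]) for r in nets.tip_of(s,nm)][:1])
E
python3 fin.py
```

```text
(array([ 0.6158, -0.1374, -0.1081]), 12, np.float64(1.501829358951613)) slide 0.1012964024619148
clip 2 shot 51 0.88 [ 0.5649 -0.045   0.095 ] angle 0.067
clip 1 shot 51 0.75 [ 0.5505 -0.148   0.095 ] angle 0.132
clip 0 shot 51 0.7 [ 0.5403 -0.2499  0.095 ] angle 0.13
clip 0 shot 52 0.68 [ 0.5399 -0.2572  0.095 ] angle 0.114
clip 0 shot 53 0.78 [ 0.5505 -0.2489  0.095 ] angle -0.047
clip 1 shot 53 0.66 [ 0.5398 -0.141   0.095 ] angle 0.345
clip 2 shot 53 0.62 [ 0.5667 -0.0375  0.095 ] angle 0.052
0 [np.float64(0.6052891562416655), np.float64(-0.2389428302431738)]
1 [np.float64(0.6158787715359958), np.float64(-0.1354833693518755)]
2 [np.float64(0.6264683868303261), np.float64(-0.03202390846057719)]
[(0.67, array([ 0.6194, -0.135 ]))]
spanner [(0.79, array([0.3069, 0.4586])), (0.31, array([0.7648, 0.2324]))] [(0.8, array([0.3078, 0.4635]))]
jar [(0.93, array([0.7572, 0.2325]))] [(0.73, array([0.7532, 0.2404]))]
former [(0.74, array([0.7859, 0.0439]))] [(0.9, array([0.788 , 0.0351]))]
blank [(0.71, array([ 0.7944, -0.1462])), (0.64, array([ 0.5546, -0.2734]))] [(0.61, array([ 0.7918, -0.1341]))]
```

View pics/w14.png

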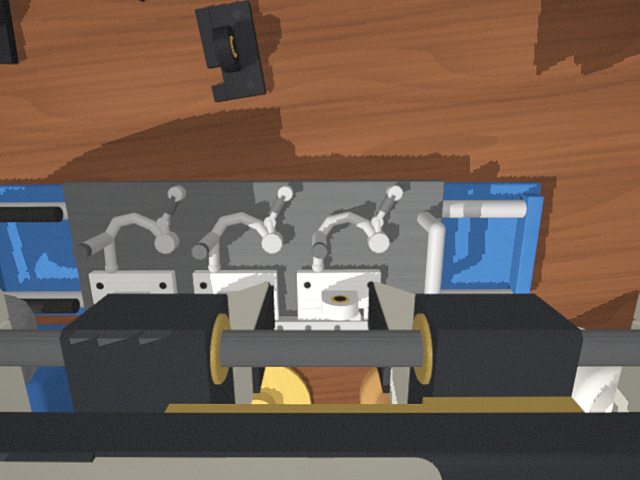

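The last view shows all three brackets level in their nests, with edges at row ~272 and the clip tips on them at (110,268), (213,268) and (318,268). The table is home, the arm is clear, and the bystanders have not moved.

```bash
python3 -c "
from cell import robot
print(robot.hand_in())"
```

```text
the job is handed in; nothing more can be done
None
```

The job is done and handed in after about 73 s of robot time; the hand-in reported no verdict.

**What I did:**
- Drew the table out about 64 mm to its solid stop.
- Drew back all three clips, then seated the three white brackets against the fixed edge with their notches on the keys. Each stopped within 1 mm of the computed seat at 6–9 N.
- Swung each clip shut on its bracket.
- Pushed the table home at up to 80 mm/s until the stop gave 18 N, having travelled 99.4 mm by the hand's position.
- Left the black look-alikes alone.

**Last checks:**
- **Clips:** the wrist camera read 0.13, 0.13 and 0.07 rad, against 0.12 for a seated bracket. The side camera's readings scattered from -0.05 to 0.35, as they had throughout. I trusted the wrist view, where all three clips bear on brackets lying in line.
- **Table:** a fit of the final images gave 101 mm in, against the 99.4 mm measured by hand travel.
- **Bystanders:** all within about 15 mm of where they started, which is about the scatter of the readings.

**What went wrong:** the first handle grasp and the first bracket grasp missed. The real fingertips sit about 32 mm short of the reported TCP, so I corrected for that from then on. The missed bracket grasp pressed on the bracket with about 10 N, without visible effect.

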